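Ink the hand stamps, light colour to dark

TASK

Get the stamps inked for the card workshop: stand each coloured-handled stamp gently, upright and centred on the ink pad of its own colour, its long side lined up with the pad's long side, and let go, in the order yellow, red, green, blue, each staying there while you do the next. No stamp may touch a pad of another colour, and leave the white-handled stamp and the mirror ball among the pads where they are.

Things in the scene. Friction and masses are not known exactly. Their poses are not given: they have to be found in the camera images.
- stamp_yellow: hand stamp with a yellow handle, loose, about 0.1 kg, 72 mm tall. Rubber face down on a wooden block 50 x 34 mm that is 26 mm high in all; on it a narrow neck (34 x 12 mm), then a straight yellow grip bar, 42 mm long (own x) and 20 mm wide (own y), from 46 to 72 mm above the underside. Origin: centre of the underside; x along the block's long side, z up. Stands on the table (z = 0) at the start.
- stamp_red: hand stamp with a red handle, loose, about 0.1 kg, 72 mm tall. Rubber face down on a wooden block 50 x 34 mm that is 26 mm high in all; on it a narrow neck (34 x 12 mm), then a straight red grip bar, 42 mm long (own x) and 20 mm wide (own y), from 46 to 72 mm above the underside. Origin: centre of the underside; x along the block's long side, z up. Stands on the table (z = 0) at the start.
- stamp_green: hand stamp with a green handle, loose, about 0.1 kg, 72 mm tall. Rubber face down on a wooden block 50 x 34 mm that is 26 mm high in all; on it a narrow neck (34 x 12 mm), then a straight green grip bar, 42 mm long (own x) and 20 mm wide (own y), from 46 to 72 mm above the underside. Origin: centre of the underside; x along the block's long side, z up. Stands on the table (z = 0) at the start.
- stamp_blue: hand stamp with a blue handle, loose, about 0.1 kg, 72 mm tall. Rubber face down on a wooden block 50 x 34 mm that is 26 mm high in all; on it a narrow neck (34 x 12 mm), then a straight blue grip bar, 42 mm long (own x) and 20 mm wide (own y), from 46 to 72 mm above the underside. Origin: centre of the underside; x along the block's long side, z up. Stands on the table (z = 0) at the start.
- stamp_white: hand stamp with a white handle, loose, about 0.1 kg, 72 mm tall; it has no pad of its own and stays where it is. Rubber face down on a wooden block 50 x 34 mm that is 26 mm high in all; on it a narrow neck (34 x 12 mm), then a straight white grip bar, 42 mm long (own x) and 20 mm wide (own y), from 46 to 72 mm above the underside. Origin: centre of the underside; x along the block's long side, z up. Stands on the table (z = 0) at the start.
- pad_yellow: ink pad, fixed: flat black tray 110 mm (own x) x 84 mm (own y) x 12 mm with a firm, level yellow pad surface 96 x 70 mm whose top is 15 mm above the table. It is open, with no rim above the pad surface. A small black thumb tab sticks out 6 mm at the tray's -x end. Origin: centre of the underside, at table height; x along the long side, z up.
- pad_red: ink pad, fixed: flat black tray 110 mm (own x) x 84 mm (own y) x 12 mm with a firm, level red pad surface 96 x 70 mm whose top is 15 mm above the table. It is open, with no rim above the pad surface. A small black thumb tab sticks out 6 mm at the tray's -x end. Origin: centre of the underside, at table height; x along the long side, z up.
- pad_green: ink pad, fixed: flat black tray 110 mm (own x) x 84 mm (own y) x 12 mm with a firm, level green pad surface 96 x 70 mm whose top is 15 mm above the table. It is open, with no rim above the pad surface. A small black thumb tab sticks out 6 mm at the tray's -x end. Origin: centre of the underside, at table height; x along the long side, z up.
- pad_blue: ink pad, fixed: flat black tray 110 mm (own x) x 84 mm (own y) x 12 mm with a firm, level blue pad surface 96 x 70 mm whose top is 15 mm above the table. It is open, with no rim above the pad surface. A small black thumb tab sticks out 6 mm at the tray's -x end. Origin: centre of the underside, at table height; x along the long side, z up.
- mirror_ball: silver mirror-tiled ball of 60 mm diameter on a small flat black foot, loose, about 72 mm tall with its black cap, standing among the ink pads. Origin: centre of the foot's underside. To be left alone.
Not all that is in view belongs to the job. Leave any turquoise look-alike of the stamp_blue alone.

How it is judged:
By the outcome, as a careful person would: the job done as asked, in the order asked, and still so for the second after the job is handed in, with the robot touching nothing.
It also fails if it takes over 104 s, if anything falls off the work surface, if the arm or the gripper's body presses on something with over 40 N, if the wrist force passes 120 N, or if a joint passes its speed limit or range.

ROBOT

A 7-joint arm with a two-finger parallel gripper is mounted at the origin on the work surface. World frame = base frame: x ahead of the robot, y to its left, z up, the work surface at z = 0. Lengths are in mm, angles in rad, forces in N, time in s.
With the tool pointing down it reaches from about 400 to 900 mm from the base axis. Payload 5.5 kg.
Tool frame: the origin (TCP) lies on the centre line of the jaws, within the pads' length; the fingertips stand 25 mm ahead of it and the grasp point (between the pads) lies 6 mm ahead of it; z points along the fingers, y is the line along which they close (so a half turn about z gives the same grasp; the last joint's range is limited). The gripper opens to 85 mm and grips with 20 to 120 N. Pads are 22 mm wide; open, the fingers measure 114 mm over their backs; the gripper's body (76 mm by 85 mm) begins 54 mm behind the grasp point. The pads swing forward as they close: fully open they stand 13 mm farther back than shut.
Start: joints at [-0.9, 0.501, -0.427, 1.55, 0.221, 1.138, -0.21], TCP at [257.748, 596.712, 256.31] pointing down, gripper open.
Joint ranges: [-2.88, 2.88], [-0.31, 2.03], [-1.54, 1.56], [0.2, 2.42], [-1.41, 4.55], [0.19, 2.02], [-2.57, 2.57]. Speed limits (rad/s): [2.57, 2.57, 3.14, 3.14, 3.14, 3.14, 3.14].

INTERFACE

Orientations are given as a 3x3 rotation matrix whose columns are the frame's x, y, z axes.
In Python, from workcell import ctrl gives the robot as it stands.
- The arm moves only by the shell command python3 -m handwheel 'ROWS' [FORCE]. ROWS is JSON, a list of rows, each an object of numbers: "fingers": the closure, from 0 (fully open) to 1 (shut); "x", "y", "z": the shift along the tool's x, y, z in m; "rx", "ry", "rz": the turn, a rotation vector about the tool's x, y, z in rad. A call has 1 to 12 rows; each row shifts and turns the commanded pose from where the row before left it, along the tool's axes as they then stand; what a row does not reach is not made up. A row lasts 1/10 s, in which the tool goes at most 50 mm and 8.59 degrees, less where a joint would pass 70% of its speed; a pose out of reach is approached as far as the arm can. A call with a gripper value outside its range is refused whole. The fingers move at their own pace and stop on an object; FORCE is the grip in N (left out, the last holds). Time passes only in rows, so rows that do not move let the fingers close. It gives the time, the measured TCP pose, the force, the opening and the grip force at its end, in the units of the state.
- ctrl.read_state(): the state, without advancing time (a new reading comes with each control period).
- ctrl.capture(name): name is "side" or "top"; returns the picture (400x640x3 uint8, red, green, blue); there is no depth.
- ctrl.calibration(name): a dict with "K" (3x3 intrinsics, pixels), "xyz" and "orientation" of the camera in the world. Camera axes: x right, y up, looking along -z (the intrinsics and any distortion apply to the point x, -y, -z); pixel columns grow to the right and rows downward; lengths in mm; the calibration is good to about 2 mm. A picture is of the moment at which its call begins. calibration takes no time and is no camera call.
- ctrl.job_done(): hands the job in; it is judged then, once.
The state is a dict: "clock": time; "qpos": joint angles; "joint_vel": joint speeds; "joint_efforts": joint torques, N m; "ee_pos": TCP position; "tcp_rot": TCP orientation; "contact_force": force on the tool from outside, world axes, zero at the start; "ft_torque": the same for the moment, N m; "finger_gap": finger opening in mm; "grip_force": force on a finger pad.
Only numpy, scipy, OpenCV 4.12 (cv2) and the standard library are available. Lean on these libraries where they do the work, as an engineer would, in place of code of your own. Each camera call takes 0.05 s, during which the arm holds its last target. There are 200 camera calls.

## Working session

There is one attempt and no reset: what is moved stays moved. The work goes in short steps, Python scripts to look and compute and a shell command to move; the robot and the scene stay as the last step left them, time stands still between calls to the robot, and variables do not carry over. Pictures are saved under pics/ and viewed, at most 14 in all, crops included, and the job is handed in when it is done.

```bash
mkdir -p pics
python3 - <<'E'
from workcell import ctrl
import cv2
for n in("top","side"):
    im=ctrl.capture(n); cv2.imwrite(f"pics/{n}0.png",im[:,:,::-1]); c=ctrl.calibration(n); print(n,c)
print(ctrl.read_state())
E
```

```text
top {'K': array([[379.99509362,   0.        , 322.66568989],
       [  0.        , 379.99509362, 203.88602557],
       [  0.        ,   0.        ,   1.        ]]), 'xyz': array([383.62957538,   5.14876317, 951.99297474]), 'orientation': array([[ 0.00419963,  0.988866  , -0.14874945],
       [-0.99993737,  0.00260958, -0.01088303],
       [-0.01037369,  0.14878584,  0.98881503]])}
side {'K': array([[417.27575192,   0.        , 323.99659634],
       [  0.        , 417.27575192, 198.01496742],
       [  0.        ,   0.        ,   1.        ]]), 'xyz': array([ 282.09525492, -526.6388546 ,  523.90341258]), 'orientation': array([[ 0.91616966,  0.25175459, -0.31185377],
       [-0.40070173,  0.59174944, -0.6994789 ],
       [ 0.00844227,  0.76580169,  0.64302138]])}
{'clock': 0.1, 'qpos': array([-0.89980652,  0.50177044, -0.42682123,  1.55132197,  0.22077165,
        1.13831479, -0.21029849]), 'joint_vel': array([-0.00011391, -0.00132672, -0.0003933 , -0.00136582,  0.00059994,
        0.00072378, -0.00218172]), 'joint_efforts': array([-1.20937321e-02, -5.70805049e+01, -5.83892047e+00, -2.81747550e+01,
        1.04669103e-02,  5.41682282e-03,  4.46745148e-06]), 'ee_pos': array([257.57199244, 596.16050814, 255.36375802]), 'tcp_rot': array([[-9.18017515e-01,  3.96539054e-01, -7.88054819e-04],
       [ 3.96539825e-01,  9.18016159e-01, -1.58099562e-03],
       [ 9.65205523e-05, -1.76387679e-03, -9.99998440e-01]]), 'contact_force': array([ 0.63252442, -0.15101171,  0.65083037]), 'ft_torque': array([-0.0506639 , -0.02292251,  0.04078059]), 'grip_force': 0.0, 'finger_gap': 85.17342444967312}
```

View pics/top0.png

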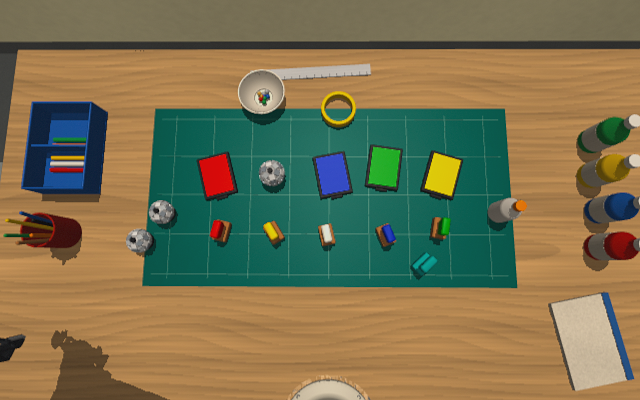

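View pics/side0.png

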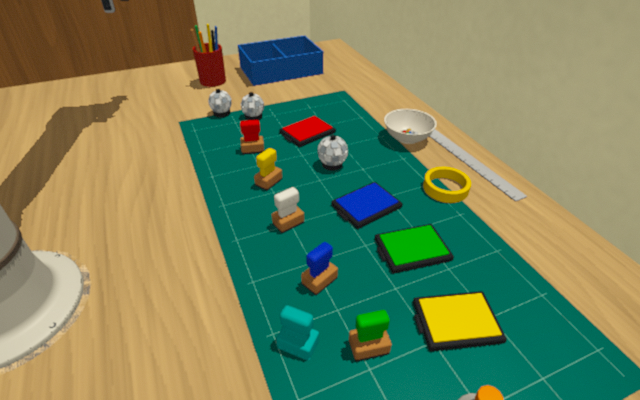

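The top view shows handles red (220,231), yellow (273,232), white (327,236), blue (386,236) and green (441,228). The turquoise look-alike is at (424,264). Pads are red (217,176), blue (332,175), green (384,167) and yellow (442,175), with the ball among them at (272,172). The dark-blue handle at (386,236) on a wooden block is stamp_blue. The all-turquoise one is the look-alike, and the bottles, yellow ring and other balls are clutter. I'll confirm this in a crop and fit poses from both cameras.

```bash
cat > h.py <<'E'
import cv2,numpy as np
from workcell import ctrl
from scipy.optimize import minimize
HUE={'red':None,'yellow':(22,34),'green':(50,70),'blue':(112,128)}
SEED={'top':{'stamp':dict(red=(218,231),yellow=(272,231),blue=(388,234),green=(444,227)),
             'pad':dict(red=(217,176),blue=(332,175),green=(384,167),yellow=(442,175))},
      'side':{'stamp':dict(red=(250,131),yellow=(266,162),blue=(319,259),green=(372,326)),
             'pad':dict(red=(308,130),blue=(367,203),green=(414,246),yellow=(459,319))}}
def proj(n,P):
    c=ctrl.calibration(n); p=(np.atleast_2d(P)-c['xyz'])@c['orientation']; p=p*[1,-1,-1]
    q=p@c['K'].T; return q[:,:2]/q[:,2:]
def unproj(n,uv,z):
    c=ctrl.calibration(n); d=np.linalg.solve(c['K'],[uv[0],uv[1],1])*[1,-1,-1]; d=c['orientation']@d
    return c['xyz']+d*(z-c['xyz'][2])/d[2]
def mask(im,col,seed):
    h,s,v=cv2.split(cv2.cvtColor(im,cv2.COLOR_RGB2HSV))
    hm=((h<6)|(h>174)) if col=='red' else (h>=HUE[col][0])&(h<=HUE[col][1])
    m=(hm&(s>150)&(v>50)).astype(np.uint8)
    k,l,st,ce=cv2.connectedComponentsWithStats(m,connectivity=4)
    d=np.hypot(*(ce[1:]-seed).T)+1000*(st[1:,4]<40); i=1+d.argmin()
    return (l==i).astype(np.float32),st[i,4]
DIM={'stamp':(42,20,46,72),'pad':(96,70,13,15)}
S=8
def sil(n,kind,x,y,a,zo=0):
    L,W,z0,z1=DIM[kind]; c,s=np.cos(a),np.sin(a)
    P=[(x+c*i*L/2-s*j*W/2,y+s*i*L/2+c*j*W/2,z+zo) for i in(-1,1) for j in(-1,1) for z in(z0,z1)]
    return cv2.convexHull(proj(n,P).astype(np.float32))[:,0]
def cost(n,kind,p,m,box,zo=0):
    x0,y0,x1,y1=box; h=(sil(n,kind,*p,zo)-[x0,y0]+.5)*S
    r=np.zeros(((y1-y0)*S,(x1-x0)*S),np.uint8); cv2.fillPoly(r,[np.round(h).astype(np.int32)],1)
    r=cv2.resize(r.astype(np.float32),(x1-x0,y1-y0),interpolation=cv2.INTER_AREA)
    return ((r-m[y0:y1,x0:x1])**2).sum()
def fit(ims,kind,col,guess=None,zo=0,seeds=None):
    D=[]
    for n in ims:
        m,a=mask(ims[n],col,(seeds or {}).get(n) or SEED[n][kind][col]); u,v=np.where(m.T>0)
        D.append((n,m,(max(u.min()-12,0),max(v.min()-12,0),min(u.max()+12,640),min(v.max()+12,400))))
    if guess is None:
        u,v=np.where(D[0][1].T>0); g=unproj(D[0][0],(u.mean(),v.mean()),DIM[kind][3]-5)[:2]
    else: g=guess[:2]
    best=None
    for a in (np.arange(0,np.pi,np.pi/8) if guess is None else [guess[2]]):
        r=minimize(lambda p:sum(cost(n,kind,p,m,b,zo) for n,m,b in D),[*g,a],method='Nelder-Mead',
          options=dict(initial_simplex=np.array([[*g,a],[g[0]+8,g[1],a],[g[0],g[1]+8,a],[*g,a+.25]]),xatol=.02,fatol=.02))
        if best is None or r.fun<best.fun: best=r
    return best.x,best.fun,[int(d[1].sum()) for d in D]
E
python3 - <<'E'
from h import *
ims={n:cv2.imread(f'pics/{n}0.png')[:,:,::-1].copy() for n in('top','side')}
for k in('stamp','pad'):
  for c in HUE:
    for s in (['top','side'],['top'],['side']):
      x,f,a=fit({n:ims[n] for n in s},k,c); print(k,c,s,x[:2].round(1),round(np.degrees(x[2])%180,1),round(f,1),a)
b=cv2.resize(ims['top'][130:290,190:460],None,fx=2.9,fy=2.9,interpolation=cv2.INTER_CUBIC);cv2.imwrite('pics/crop.png',b[:,:,::-1])
E
```

```text
stamp red ['top', 'side'] [456.5 264.7] 167.6 135.6 [182, 370]
stamp red ['top'] [456.9 265.3] 166.9 22.9 [182]
stamp red ['side'] [451.8 251.1] 103.9 88.9 [370]Traceback (most recent call last):
  File "<stdin>", line 6, in <module>
  File "h.py", line 43, in fit
    r=minimize(lambda p:sum(cost(n,kind,p,m,b,zo) for n,m,b in D),[*g,a],method='Nelder-Mead',
      options=dict(initial_simplex=np.array([[*g,a],[g[0]+8,g[1],a],[g[0],g[1]+8,a],[*g,a+.25]]),xatol=.02,fatol=.02))
    res = _minimize_neldermead(fun, x0, args, callback, bounds=bounds,
                               **options)
    fxcc = func(xcc)
    fx = function(np.copy(x), *(wrapper_args + args))
  File "h.py", line 43, in <lambda>
    r=minimize(lambda p:sum(cost(n,kind,p,m,b,zo) for n,m,b in D),[*g,a],method='Nelder-Mead',
                        ~~~^^^^^^^^^^^^^^^^^^^^^^^^^^^^^^^^^^^^^^
  File "h.py", line 43, in <genexpr>
    r=minimize(lambda p:sum(cost(n,kind,p,m,b,zo) for n,m,b in D),[*g,a],method='Nelder-Mead',
                            ~~~~^^^^^^^^^^^^^^^^^
  File "h.py", line 29, in cost
    x0,y0,x1,y1=box; h=(sil(n,kind,*p,zo)-[x0,y0]+.5)*S
                        ~~~^^^^^^^^^^^^^^
  File "h.py", line 27, in sil
    return cv2.convexHull(proj(n,P).astype(np.float32))[:,0]
                          ~~~~^^^^^
  File "h.py", line 10, in proj
    c=ctrl.calibration(n); p=(np.atleast_2d(P)-c['xyz'])@c['orientation']; p=p*[1,-1,-1]
ValueError: time passes only in moves, steps and waits
```

```bash
sed -i 's/^def proj/CAL={n:ctrl.calibration(n) for n in("top","side")}\ndef proj/; s/c=ctrl.calibration(n)/c=CAL[n]/' h.py
python3 - <<'E'
from h import *
ims={n:cv2.imread(f'pics/{n}0.png')[:,:,::-1].copy() for n in('top','side')}
b=cv2.resize(ims['top'][130:290,190:460],None,fx=2.9,fy=2.9,interpolation=cv2.INTER_CUBIC)
cv2.imwrite('pics/crop.png',b[:,:,::-1])
ov=cv2.resize(ims['side'],None,fx=4,fy=4,interpolation=cv2.INTER_CUBIC)
for k in('stamp','pad'):
  for c in HUE:
    for s in (['top','side'],['top'],['side']):
      x,f,a=fit({n:ims[n] for n in s},k,c); print(k,c,s,x[:2].round(1),round(np.degrees(x[2])%180,1),round(f,1),a)
      if s==['top']: cv2.polylines(ov,[np.round(sil('side',k,*x)*4+2).astype(np.int32)],1,(255,0,255),1)
o=np.hstack([ov[440:800,920:1260],ov[940:1440,1160:1620][:360]])
cv2.imwrite('pics/side_c.png',o[:,:,::-1])
E
```

```text
stamp red ['top', 'side'] [456.5 264.7] 167.6 135.6 [182, 370]
stamp red ['top'] [456.9 265.3] 166.9 22.9 [182]
stamp red ['side'] [451.8 251.1] 103.9 88.9 [370]
stamp yellow ['top', 'side'] [453.  135.2] 43.3 149.5 [160, 407]
stamp yellow ['top'] [453.9 137.7] 33.0 15.6 [160]
stamp yellow ['side'] [450.5 126.2] 50.8 79.9 [407]
stamp green ['top', 'side'] [ 463.9 -274.3] 176.7 221.1 [179, 808]
stamp green ['top'] [ 466.4 -270.1] 168.3 35.6 [179]
stamp green ['side'] [ 463.3 -274.9] 176.4 135.3 [808]
stamp blue ['top', 'side'] [ 446.3 -143.2] 37.8 176.5 [148, 548]
stamp blue ['top'] [ 448.8 -138.2] 22.7 34.4 [148]
stamp blue ['side'] [ 444.9 -145.5] 38.6 91.1 [548]
pad red ['top', 'side'] [598.4 285.3] 15.1 93.7 [1070, 702]
pad red ['top'] [599.1 286. ] 15.0 16.1 [1070]
pad red ['side'] [596.6 281.5] 15.2 26.1 [702]
pad yellow ['top', 'side'] [ 601.2 -286.4] 163.0 147.9 [1097, 3089]
pad yellow ['top'] [ 601.9 -285.6] 163.0 19.4 [1097]
pad yellow ['side'] [ 600.9 -287.2] 163.1 106.9 [3089]
pad green ['top', 'side'] [ 620.1 -139.8] 171.7 96.8 [1042, 1858]
pad green ['top'] [ 621.3 -138.5] 171.8 11.3 [1042]
pad green ['side'] [ 619.5 -140.6] 171.7 36.6 [1858]
pad blue ['top', 'side'] [601.1  -9.2] 10.8 88.2 [1044, 1328]
pad blue ['top'] [602.   -7.9] 10.8 10.8 [1044]
pad blue ['side'] [600.1 -10.7] 11.1 25.2 [1328]
```

View pics/crop.png

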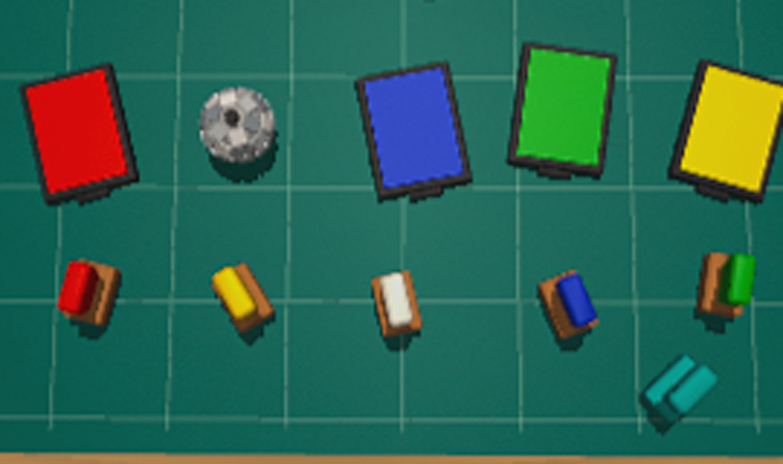

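View pics/side_c.png

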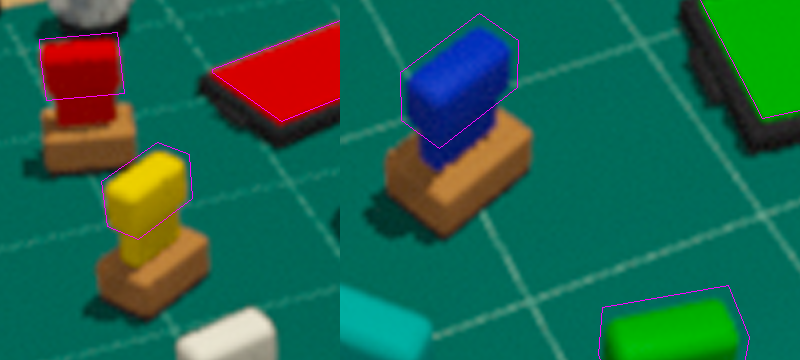

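The crop confirms that the blue-handled stamp sits on a wooden block at (386,236) and that the turquoise one is a separate, all-turquoise object. The necks are coloured too and the bars are rounded, so I'll refine the silhouette model.

```bash
python3 - <<'E'
s=open('h.py').read()
a=s.index('def sil');b=s.index('def cost')
s=s[:a]+'''_d=np.random.default_rng(0).normal(size=(60,3)); SPH=_d/np.linalg.norm(_d,axis=1)[:,None]
def box(L,W,z0,z1,r):
    c=np.array([(i*(L/2-r),j*(W/2-r),z) for i in(-1,1) for j in(-1,1) for z in(z0+r,z1-r)])
    return (c[:,None]+r*SPH[None]).reshape(-1,3) if r else c
PTS={'stamp':[box(42,20,46,72,4),box(34,12,26,50,0)],'pad':[box(96,70,13,15,0)]}
def sil(n,kind,x,y,a,zo=0):
    c,s=np.cos(a),np.sin(a); R=np.array([[c,-s,0],[s,c,0],[0,0,1]])
    return [cv2.convexHull(proj(n,P@R.T+[x,y,zo]).astype(np.float32))[:,0] for P in PTS[kind]]
'''+s[b:]
s=s.replace("h=(sil(n,kind,*p,zo)-[x0,y0]+.5)*S","hs=[(h-[x0,y0]+.5)*S for h in sil(n,kind,*p,zo)]").replace("cv2.fillPoly(r,[np.round(h).astype(np.int32)],1)","[cv2.fillPoly(r,[np.round(h).astype(np.int32)],1) for h in hs]").replace("DIM[kind][3]-5)","dict(stamp=65,pad=15)[kind])")
open('h.py','w').write(s)
E
python3 - <<'E'
from h import *
ims={n:cv2.imread(f'pics/{n}0.png')[:,:,::-1].copy() for n in('top','side')}
ov={n:cv2.resize(ims[n],None,fx=4,fy=4,interpolation=cv2.INTER_CUBIC) for n in ims}
for k in('stamp','pad'):
  for c in HUE:
    for s in (['top','side'],['top'],['side']):
      x,f,a=fit({n:ims[n] for n in s},k,c); print(k,c,s,x[:2].round(1),round(np.degrees(x[2])%180,1),round(f,1),a)
      if len(s)==2:
        for n in ov: cv2.polylines(ov[n],[np.round(h*4+2).astype(np.int32) for h in sil(n,k,*x)],1,(255,0,255),1)
o=np.vstack([np.hstack([ov['side'][440:700,920:1260],ov['side'][960:1220,1200:1540]]),np.hstack([ov['top'][860:1000,820:1160],ov['top'][860:1000,1480:1820]])])
cv2.imwrite('pics/ov2.png',o[:,:,::-1])
E
```

```text
stamp red ['top', 'side'] [456.8 266.4] 167.8 35.3 [182, 370]
stamp red ['top'] [457.8 266.5] 167.9 15.8 [182]
stamp red ['side'] [456.7 266.5] 168.6 16.9 [370]
stamp yellow ['top', 'side'] [452.8 136.6] 34.5 29.0 [160, 407]
stamp yellow ['top'] [454.2 137.6] 32.3 5.6 [160]
stamp yellow ['side'] [452.2 135.9] 36.7 13.4 [407]
stamp green ['top', 'side'] [ 465.7 -271.2] 174.3 120.0 [179, 808]
stamp green ['top'] [ 466. -271.] 164.7 22.5 [179]
stamp green ['side'] [ 465.6 -271.2] 176.1 89.4 [808]
stamp blue ['top', 'side'] [ 448.2 -139. ] 30.7 104.9 [148, 548]
stamp blue ['top'] [ 448.8 -138.8] 21.3 18.1 [148]
stamp blue ['side'] [ 447.7 -139.7] 31.8 77.7 [548]
pad red ['top', 'side'] [598.5 285.2] 15.0 94.7 [1070, 702]
pad red ['top'] [599.  286.1] 15.0 15.7 [1070]
pad red ['side'] [596.2 281.6] 15.5 26.8 [702]
pad yellow ['top', 'side'] [ 601.2 -286.6] 162.7 148.2 [1097, 3089]
pad yellow ['top'] [ 601.9 -285.5] 163.0 19.4 [1097]
pad yellow ['side'] [ 600.9 -287.1] 162.8 108.9 [3089]
pad green ['top', 'side'] [ 620.2 -139.8] 171.8 98.4 [1042, 1858]
pad green ['top'] [ 621.3 -138.5] 171.8 11.3 [1042]
pad green ['side'] [ 619.6 -140.7] 171.7 35.5 [1858]
pad blue ['top', 'side'] [600.9  -9.3] 11.2 89.2 [1044, 1328]
pad blue ['top'] [602.1  -7.9] 11.0 10.8 [1044]
pad blue ['side'] [600.  -10.8] 11.1 25.2 [1328]
```

View pics/ov2.png

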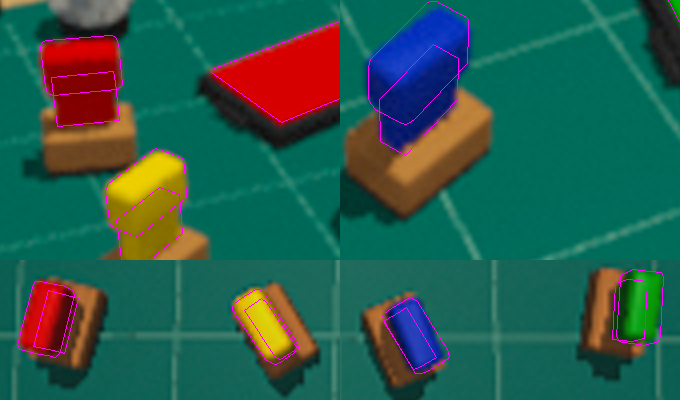

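```bash
cat > plan.py <<'E'
import sys,numpy as np
from workcell import ctrl
from scipy.spatial.transform import Rotation as Ro
def plan(x,y,z,yaw):
    s=ctrl.read_state(); R=s['tcp_rot']; a=np.radians(yaw)
    T=np.array([[np.cos(a),np.sin(a),0],[np.sin(a),-np.cos(a),0],[0,0,-1]])
    d=R.T@(np.array([x,y,z])-s['ee_pos'])/1000; r=Ro.from_matrix(R.T@T).as_rotvec()
    print('t',round(s['clock'],2),'at',s['ee_pos'].round(1),'yaw',round(np.degrees(np.arctan2(R[1,0],R[0,0])),1),'shift m',d.round(4),'turn',r.round(4),'F',s['contact_force'].round(1),'gap',round(s['finger_gap'],1),'q7',s['qpos'][6].round(2))
if __name__=='__main__': plan(*map(float,sys.argv[1:]))
E
python3 plan.py 453 136.8 150 34.5
```

```text
t 0.1 at [257.6 596.2 255.4] yaw 156.6 shift m [-0.3616 -0.344   0.1059] turn [-1.1000e-03  1.8000e-03  2.1317e+00] F [ 0.6 -0.2  0.7] gap 85.2 q7 -0.21
```

```bash
python3 -m handwheel '[{"x":-0.03,"y":-0.0287,"z":0.0088},{"x":-0.03,"y":-0.0287,"z":0.0088},{"x":-0.03,"y":-0.0287,"z":0.0088},{"x":-0.03,"y":-0.0287,"z":0.0088},{"x":-0.03,"y":-0.0287,"z":0.0088},{"x":-0.03,"y":-0.0287,"z":0.0088},{"x":-0.03,"y":-0.0287,"z":0.0088},{"x":-0.03,"y":-0.0287,"z":0.0088},{"x":-0.03,"y":-0.0287,"z":0.0088},{"x":-0.03,"y":-0.0287,"z":0.0088},{"x":-0.03,"y":-0.0287,"z":0.0088},{"x":-0.03,"y":-0.0287,"z":0.0088}]'
python3 -m handwheel '[{"rz":0.125},{"rz":0.125},{"rz":0.125},{"rz":0.125},{"rz":0.125},{"rz":0.125},{"rz":0.125},{"rz":0.125},{"rz":0.125},{"rz":0.125},{"rz":0.125},{"rz":0.125}]'
python3 -m handwheel '[{"rz":0.125},{"rz":0.125},{"rz":0.125},{"rz":0.125},{"rz":0.125},{},{}]'
python3 plan.py 453 136.8 66 34.5
```

```text
t 0.1 at [257.6 596.2 255.4] yaw 156.6 shift m [-0.3616 -0.3439  0.1899] turn [-1.1000e-03  1.8000e-03  2.1317e+00] F [ 0.6 -0.2  0.7] gap 85.2 q7 -0.21$[0]: bad value
$[0]: bad value
$[0]: bad value
```

```bash
python3 -m handwheel '[{"fingers":0,"x":-0.03,"y":-0.0287,"z":0.0088,"rx":0,"ry":0,"rz":0}]'; python3 -m handwheel --help | head -20
```

```text
clock: 0.2
ee_pos: [269.6, 563.1, 248.1]
tcp_rot: [[-0.921, 0.39, -0.003], [0.39, 0.921, 0.006], [0.005, 0.004, -1.0]]
contact_force: [0.2, -0.0, 0.3]
finger_gap: 85.1
grip_force: 0.0invalid input: not JSON, or not a number
```

All keys are needed in every row.

```bash
python3 -m handwheel '[{"fingers":0,"x":-0.03,"y":-0.0287,"z":0.0088,"rx":0,"ry":0,"rz":0},{"fingers":0,"x":-0.03,"y":-0.0287,"z":0.0088,"rx":0,"ry":0,"rz":0},{"fingers":0,"x":-0.03,"y":-0.0287,"z":0.0088,"rx":0,"ry":0,"rz":0},{"fingers":0,"x":-0.03,"y":-0.0287,"z":0.0088,"rx":0,"ry":0,"rz":0},{"fingers":0,"x":-0.03,"y":-0.0287,"z":0.0088,"rx":0,"ry":0,"rz":0},{"fingers":0,"x":-0.03,"y":-0.0287,"z":0.0088,"rx":0,"ry":0,"rz":0},{"fingers":0,"x":-0.03,"y":-0.0287,"z":0.0088,"rx":0,"ry":0,"rz":0},{"fingers":0,"x":-0.03,"y":-0.0287,"z":0.0088,"rx":0,"ry":0,"rz":0},{"fingers":0,"x":-0.03,"y":-0.0287,"z":0.0088,"rx":0,"ry":0,"rz":0},{"fingers":0,"x":-0.03,"y":-0.0287,"z":0.0088,"rx":0,"ry":0,"rz":0},{"fingers":0,"x":-0.03,"y":-0.0287,"z":0.0088,"rx":0,"ry":0,"rz":0}]' >/dev/null
python3 -m handwheel '[{"fingers":0,"x":0,"y":0,"z":0,"rx":0,"ry":0,"rz":0.125},{"fingers":0,"x":0,"y":0,"z":0,"rx":0,"ry":0,"rz":0.125},{"fingers":0,"x":0,"y":0,"z":0,"rx":0,"ry":0,"rz":0.125},{"fingers":0,"x":0,"y":0,"z":0,"rx":0,"ry":0,"rz":0.125},{"fingers":0,"x":0,"y":0,"z":0,"rx":0,"ry":0,"rz":0.125},{"fingers":0,"x":0,"y":0,"z":0,"rx":0,"ry":0,"rz":0.125},{"fingers":0,"x":0,"y":0,"z":0,"rx":0,"ry":0,"rz":0.125},{"fingers":0,"x":0,"y":0,"z":0,"rx":0,"ry":0,"rz":0.125},{"fingers":0,"x":0,"y":0,"z":0,"rx":0,"ry":0,"rz":0.125},{"fingers":0,"x":0,"y":0,"z":0,"rx":0,"ry":0,"rz":0.125},{"fingers":0,"x":0,"y":0,"z":0,"rx":0,"ry":0,"rz":0.125},{"fingers":0,"x":0,"y":0,"z":0,"rx":0,"ry":0,"rz":0.125}]' >/dev/null
python3 -m handwheel '[{"fingers":0,"x":0,"y":0,"z":0,"rx":0,"ry":0,"rz":0.125},{"fingers":0,"x":0,"y":0,"z":0,"rx":0,"ry":0,"rz":0.125},{"fingers":0,"x":0,"y":0,"z":0,"rx":0,"ry":0,"rz":0.125},{"fingers":0,"x":0,"y":0,"z":0,"rx":0,"ry":0,"rz":0.125},{"fingers":0,"x":0,"y":0,"z":0,"rx":0,"ry":0,"rz":0.125},{"fingers":0,"x":0,"y":0,"z":0,"rx":0,"ry":0,"rz":0},{"fingers":0,"x":0,"y":0,"z":0,"rx":0,"ry":0,"rz":0}]' >/dev/null
python3 plan.py 453 136.8 66 34.5
```

```text
t 3.2 at [451.4 137.9 150.5] yaw 35.1 shift m [0.0007 0.0018 0.0845] turn [-0.0001  0.0004  0.0104] F [-0.6 -0.2 -0. ] gap 85.0 q7 -1.25
```

```bash
python3 -m handwheel '[{"fingers":0,"x":0.0007,"y":0.0018,"z":0.02,"rx":0,"ry":0,"rz":0.01},{"fingers":0,"x":0,"y":0,"z":0.02,"rx":0,"ry":0,"rz":0},{"fingers":0,"x":0,"y":0,"z":0.02,"rx":0,"ry":0,"rz":0},{"fingers":0,"x":0,"y":0,"z":0.015,"rx":0,"ry":0,"rz":0},{"fingers":0,"x":0,"y":0,"z":0.0095,"rx":0,"ry":0,"rz":0},{"fingers":0.5,"x":0,"y":0,"z":0,"rx":0,"ry":0,"rz":0},{"fingers":0.7,"x":0,"y":0,"z":0,"rx":0,"ry":0,"rz":0},{"fingers":1,"x":0,"y":0,"z":0,"rx":0,"ry":0,"rz":0},{"fingers":1,"x":0,"y":0,"z":0,"rx":0,"ry":0,"rz":0},{"fingers":1,"x":0,"y":0,"z":0,"rx":0,"ry":0,"rz":0},{"fingers":1,"x":0,"y":0,"z":0,"rx":0,"ry":0,"rz":0}]' 30
python3 - <<'E'
from h import *
ims={}
for n in('top','side'):
    ims[n]=ctrl.capture(n); cv2.imwrite(f'pics/{n}1.png',ims[n][:,:,::-1])
t=ims['top'][190:290,190:390];s=ims['side'][90:240,190:340]
cv2.imwrite('pics/g1.png',np.hstack([cv2.resize(t,(400,400)) if 0 else cv2.resize(t,None,fx=2,fy=2),cv2.resize(s,None,fx=2,fy=2)[:200]])[:,:,::-1]) if 0 else cv2.imwrite('pics/g1.png',cv2.resize(s,None,fx=4,fy=4,interpolation=cv2.INTER_CUBIC)[:,:,::-1])
E
python3 plan.py 453 136.8 66 34.5
```

```text
clock: 4.3
ee_pos: [453.9, 136.9, 66.9]
tcp_rot: [[0.826, 0.564, 0.001], [0.564, -0.826, 0.001], [0.001, 0.0, -1.0]]
contact_force: [0.0, -0.0, 5.5]
finger_gap: 19.3
grip_force: 33.8
t 4.4 at [453.9 136.9  66.9] yaw 34.3 shift m [-0.0008 -0.0004  0.0009] turn [ 0.0003 -0.0014 -0.0032] F [-1.2  0.3  6.1] gap 20.0 q7 -1.22
```

View pics/g1.png

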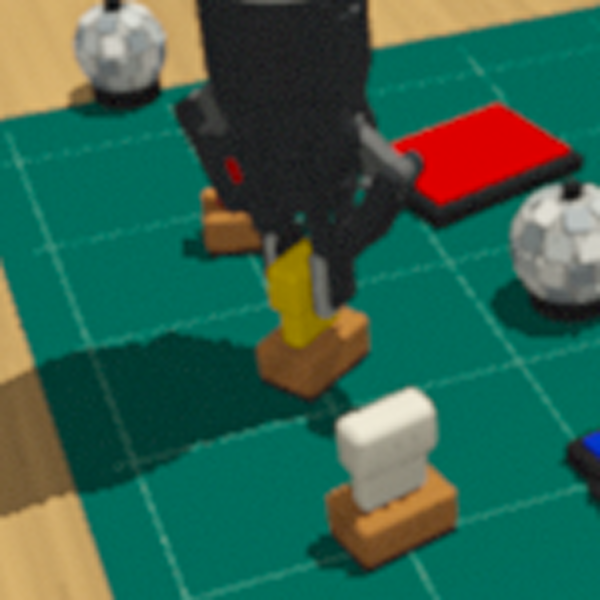

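The grip holds: the fingers flank the yellow handle at (305,290) in the crop and the gap is 20 mm. Next I lift and head for the yellow pad.

```bash
python3 -m handwheel '[{"fingers":1,"x":0,"y":0,"z":-0.01,"rx":0,"ry":0,"rz":0},{"fingers":1,"x":0,"y":0,"z":-0.025,"rx":0,"ry":0,"rz":0},{"fingers":1,"x":0,"y":0,"z":-0.03,"rx":0,"ry":0,"rz":0},{"fingers":1,"x":0,"y":0,"z":-0.03,"rx":0,"ry":0,"rz":0},{"fingers":1,"x":0,"y":0,"z":-0.02,"rx":0,"ry":0,"rz":0},{"fingers":1,"x":0,"y":0,"z":0,"rx":0,"ry":0,"rz":0},{"fingers":1,"x":0,"y":0,"z":0,"rx":0,"ry":0,"rz":0}]'
python3 plan.py 601.5 -286.2 180 -17.1
```

```text
clock: 5.1
ee_pos: [453.0, 136.7, 181.3]
tcp_rot: [[0.826, 0.564, 0.0], [0.564, -0.826, 0.0], [0.0, -0.0, -1.0]]
contact_force: [-0.7, -0.4, -1.5]
finger_gap: 19.4
grip_force: 33.0
t 5.1 at [453.  136.7 181.3] yaw 34.3 shift m [-0.1158  0.433   0.0012] turn [-3.000e-04 -4.000e-04  8.974e-01] F [-0.7 -0.4 -1.5] gap 19.4 q7 -1.27
```

```bash
python3 -m handwheel '[{"fingers":1,"x":-0.005,"y":0.018,"z":0,"rx":0,"ry":0,"rz":0},{"fingers":1,"x":-0.0103,"y":0.0386,"z":0,"rx":0,"ry":0,"rz":0},{"fingers":1,"x":-0.0103,"y":0.0386,"z":0,"rx":0,"ry":0,"rz":0},{"fingers":1,"x":-0.0103,"y":0.0386,"z":0,"rx":0,"ry":0,"rz":0},{"fingers":1,"x":-0.0103,"y":0.0386,"z":0,"rx":0,"ry":0,"rz":0},{"fingers":1,"x":-0.0103,"y":0.0386,"z":0,"rx":0,"ry":0,"rz":0},{"fingers":1,"x":-0.0103,"y":0.0386,"z":0,"rx":0,"ry":0,"rz":0},{"fingers":1,"x":-0.0103,"y":0.0386,"z":0,"rx":0,"ry":0,"rz":0},{"fingers":1,"x":-0.0103,"y":0.0386,"z":0,"rx":0,"ry":0,"rz":0},{"fingers":1,"x":-0.0103,"y":0.0386,"z":0,"rx":0,"ry":0,"rz":0},{"fingers":1,"x":-0.0103,"y":0.0386,"z":0,"rx":0,"ry":0,"rz":0},{"fingers":1,"x":-0.0078,"y":0.029,"z":0,"rx":0,"ry":0,"rz":0}]' >/dev/null
python3 -m handwheel '[{"fingers":1,"x":0,"y":0,"z":0,"rx":0,"ry":0,"rz":0.112},{"fingers":1,"x":0,"y":0,"z":0,"rx":0,"ry":0,"rz":0.112},{"fingers":1,"x":0,"y":0,"z":0,"rx":0,"ry":0,"rz":0.112},{"fingers":1,"x":0,"y":0,"z":0,"rx":0,"ry":0,"rz":0.112},{"fingers":1,"x":0,"y":0,"z":0,"rx":0,"ry":0,"rz":0.112},{"fingers":1,"x":0,"y":0,"z":0,"rx":0,"ry":0,"rz":0.112},{"fingers":1,"x":0,"y":0,"z":0,"rx":0,"ry":0,"rz":0.112},{"fingers":1,"x":0,"y":0,"z":0,"rx":0,"ry":0,"rz":0.112},{"fingers":1,"x":0,"y":0,"z":0,"rx":0,"ry":0,"rz":0},{"fingers":1,"x":0,"y":0,"z":0,"rx":0,"ry":0,"rz":0}]' >/dev/null
python3 plan.py 601.5 -286.2 84 -17.1
```

```text
t 7.3 at [ 600.8 -285.7  179.4] yaw -16.9 shift m [0.0011 0.0002 0.0954] turn [0.0003 0.003  0.0043] F [ 0.8  0.3 -1.6] gap 19.5 q7 -1.2
```

```bash
python3 -m handwheel '[{"fingers":1,"x":0.0015,"y":0,"z":0.02,"rx":0,"ry":0,"rz":0.004},{"fingers":1,"x":0,"y":0,"z":0.025,"rx":0,"ry":0,"rz":0},{"fingers":1,"x":0,"y":0,"z":0.025,"rx":0,"ry":0,"rz":0},{"fingers":1,"x":0,"y":0,"z":0.015,"rx":0,"ry":0,"rz":0},{"fingers":1,"x":0,"y":0,"z":0.006,"rx":0,"ry":0,"rz":0},{"fingers":1,"x":0,"y":0,"z":0,"rx":0,"ry":0,"rz":0},{"fingers":1,"x":0,"y":0,"z":0,"rx":0,"ry":0,"rz":0}]'
python3 - <<'E'
from h import *
im=ctrl.capture('side')
cv2.imwrite('pics/p1.png',cv2.resize(im[210:370,370:540],None,fx=4,fy=3.7,interpolation=cv2.INTER_CUBIC)[:,:,::-1])
E
python3 plan.py 601.5 -286.2 84 -17.1
```

```text
clock: 8.0
ee_pos: [603.8, -287.2, 91.1]
tcp_rot: [[0.955, -0.296, 0.001], [-0.296, -0.955, -0.001], [0.002, 0.0, -1.0]]
contact_force: [0.1, -0.6, -1.3]
finger_gap: 19.5
grip_force: 33.0
t 8.05 at [ 604.  -287.3   91.5] yaw -17.2 shift m [-0.0027 -0.0003  0.0075] turn [ 0.0003 -0.0021 -0.0026] F [-0.6 -0.5 -0.8] gap 19.5 q7 -1.17
```

View pics/p1.png

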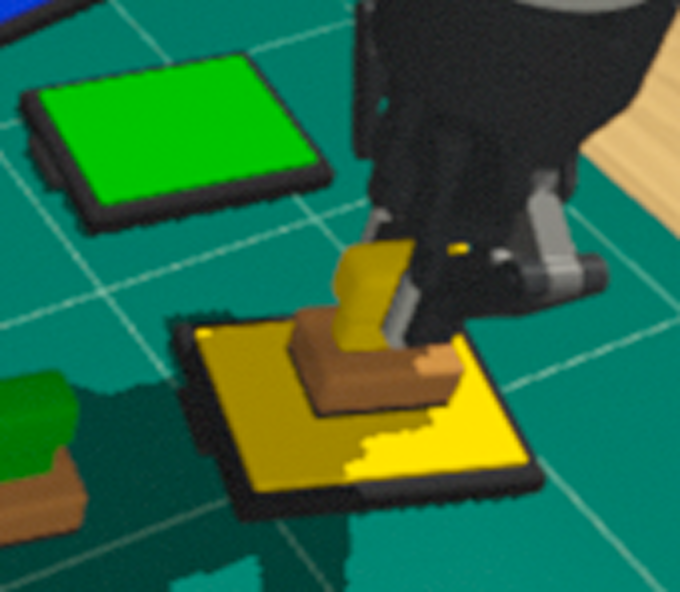

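The stamp hangs upright about 9 mm above the yellow pad, aligned with it. I lower it slowly.

```bash
python3 -m handwheel '[{"fingers":1,"x":-0.0015,"y":0,"z":0.003,"rx":0,"ry":0,"rz":0},{"fingers":1,"x":0,"y":0,"z":0.003,"rx":0,"ry":0,"rz":0},{"fingers":1,"x":0,"y":0,"z":0,"rx":0,"ry":0,"rz":0}]' 
python3 plan.py 602.3 -286.4 82 -17.1
python3 -m handwheel '[{"fingers":1,"x":0,"y":0,"z":0.0015,"rx":0,"ry":0,"rz":0},{"fingers":1,"x":0,"y":0,"z":0,"rx":0,"ry":0,"rz":0}]' 
python3 plan.py 602.3 -286.4 82 -17.1
```

```text
clock: 8.35
ee_pos: [601.5, -286.0, 84.0]
tcp_rot: [[0.955, -0.297, -0.0], [-0.297, -0.955, 0.0], [-0.0, -0.0, -1.0]]
contact_force: [-0.4, -0.1, -0.5]
finger_gap: 19.5
grip_force: 33.0
t 8.35 at [ 601.5 -286.    84. ] yaw -17.2 shift m [0.0009 0.0002 0.002 ] turn [-0.0002  0.0004 -0.0026] F [-0.4 -0.1 -0.5] gap 19.5 q7 -1.17
clock: 8.55
ee_pos: [601.6, -286.1, 82.5]
tcp_rot: [[0.955, -0.297, -0.0], [-0.297, -0.955, 0.0], [-0.0, -0.0, -1.0]]
contact_force: [0.1, -0.2, -2.0]
finger_gap: 19.4
grip_force: 33.0
t 8.55 at [ 601.6 -286.1   82.5] yaw -17.3 shift m [0.0008 0.0001 0.0005] turn [-0.0001  0.0003 -0.0027] F [ 0.1 -0.2 -2. ] gap 19.4 q7 -1.17
```

```bash
for i in 1; do python3 -m handwheel '[{"fingers":1,"x":0.0005,"y":0,"z":0.001,"rx":0,"ry":0,"rz":0},{"fingers":1,"x":0,"y":0,"z":0,"rx":0,"ry":0,"rz":0}]' | grep -E "ee_pos|contact"; done
python3 -m handwheel '[{"fingers":1,"x":0,"y":0,"z":0.0007,"rx":0,"ry":0,"rz":0},{"fingers":1,"x":0,"y":0,"z":0,"rx":0,"ry":0,"rz":0}]' | grep -E "ee_pos|contact"
```

```text
ee_pos: [602.2, -286.4, 82.1]
contact_force: [-2.6, 0.7, 3.4]
ee_pos: [602.2, -286.4, 82.0]
contact_force: [-3.8, 2.4, 6.7]
```

```bash
python3 -m handwheel '[{"fingers":0.6,"x":0,"y":0,"z":-0.0007,"rx":0,"ry":0,"rz":0},{"fingers":0.5,"x":0,"y":0,"z":0,"rx":0,"ry":0,"rz":0},{"fingers":0.4,"x":0,"y":0,"z":0,"rx":0,"ry":0,"rz":0},{"fingers":0.3,"x":0,"y":0,"z":0,"rx":0,"ry":0,"rz":0},{"fingers":0.3,"x":0,"y":0,"z":0,"rx":0,"ry":0,"rz":0},{"fingers":0.3,"x":0,"y":0,"z":-0.01,"rx":0,"ry":0,"rz":0},{"fingers":0.3,"x":0,"y":0,"z":-0.03,"rx":0,"ry":0,"rz":0},{"fingers":0.3,"x":0,"y":0,"z":-0.03,"rx":0,"ry":0,"rz":0},{"fingers":0,"x":0,"y":0,"z":-0.03,"rx":0,"ry":0,"rz":0},{"fingers":0,"x":0,"y":0,"z":0,"rx":0,"ry":0,"rz":0}]' 
python3 plan.py 457 266.4 180 168
```

```text
clock: 9.95
ee_pos: [604.9, -288.4, 187.7]
tcp_rot: [[0.955, -0.297, 0.008], [-0.297, -0.955, -0.004], [0.009, 0.001, -1.0]]
contact_force: [0.6, -0.5, 0.1]
finger_gap: 84.8
grip_force: 0.0
t 9.95 at [ 604.9 -288.4  187.7] yaw -17.3 shift m [-0.306  -0.4858  0.0044] turn [-1.3900e-02 -2.1000e-03  3.0495e+00] F [ 0.6 -0.5  0.1] gap 84.8 q7 -1.21
```

```bash
python3 -m handwheel '[{"fingers":0,"x":-0.0255,"y":-0.0405,"z":0,"rx":0,"ry":0,"rz":0},{"fingers":0,"x":-0.0255,"y":-0.0405,"z":0,"rx":0,"ry":0,"rz":0},{"fingers":0,"x":-0.0255,"y":-0.0405,"z":0,"rx":0,"ry":0,"rz":0},{"fingers":0,"x":-0.0255,"y":-0.0405,"z":0,"rx":0,"ry":0,"rz":0},{"fingers":0,"x":-0.0255,"y":-0.0405,"z":0,"rx":0,"ry":0,"rz":0},{"fingers":0,"x":-0.0255,"y":-0.0405,"z":0,"rx":0,"ry":0,"rz":0},{"fingers":0,"x":-0.0255,"y":-0.0405,"z":0,"rx":0,"ry":0,"rz":0},{"fingers":0,"x":-0.0255,"y":-0.0405,"z":0,"rx":0,"ry":0,"rz":0},{"fingers":0,"x":-0.0255,"y":-0.0405,"z":0,"rx":0,"ry":0,"rz":0},{"fingers":0,"x":-0.0255,"y":-0.0405,"z":0,"rx":0,"ry":0,"rz":0},{"fingers":0,"x":-0.0255,"y":-0.0405,"z":0,"rx":0,"ry":0,"rz":0},{"fingers":0,"x":-0.0255,"y":-0.0405,"z":0,"rx":0,"ry":0,"rz":0}]' >/dev/null
python3 -m handwheel '[{"fingers":0,"x":0,"y":0,"z":0,"rx":0,"ry":0,"rz":-0.135},{"fingers":0,"x":0,"y":0,"z":0,"rx":0,"ry":0,"rz":-0.135},{"fingers":0,"x":0,"y":0,"z":0,"rx":0,"ry":0,"rz":-0.135},{"fingers":0,"x":0,"y":0,"z":0,"rx":0,"ry":0,"rz":-0.135},{"fingers":0,"x":0,"y":0,"z":0,"rx":0,"ry":0,"rz":-0.135},{"fingers":0,"x":0,"y":0,"z":0,"rx":0,"ry":0,"rz":-0.135},{"fingers":0,"x":0,"y":0,"z":0,"rx":0,"ry":0,"rz":-0.135},{"fingers":0,"x":0,"y":0,"z":0,"rx":0,"ry":0,"rz":-0.135},{"fingers":0,"x":0,"y":0,"z":0,"rx":0,"ry":0,"rz":-0.135},{"fingers":0,"x":0,"y":0,"z":0,"rx":0,"ry":0,"rz":-0.135},{"fingers":0,"x":0,"y":0,"z":0,"rx":0,"ry":0,"rz":-0.135},{"fingers":0,"x":0,"y":0,"z":0,"rx":0,"ry":0,"rz":-0.135}]' >/dev/null
python3 -m handwheel '[{"fingers":0,"x":0,"y":0,"z":0,"rx":0,"ry":0,"rz":-0.135},{"fingers":0,"x":0,"y":0,"z":0,"rx":0,"ry":0,"rz":-0.135},{"fingers":0,"x":0,"y":0,"z":0,"rx":0,"ry":0,"rz":-0.135},{"fingers":0,"x":0,"y":0,"z":0,"rx":0,"ry":0,"rz":-0.135},{"fingers":0,"x":0,"y":0,"z":0,"rx":0,"ry":0,"rz":-0.135},{"fingers":0,"x":0,"y":0,"z":0,"rx":0,"ry":0,"rz":-0.135},{"fingers":0,"x":0,"y":0,"z":0,"rx":0,"ry":0,"rz":-0.135},{"fingers":0,"x":0,"y":0,"z":0,"rx":0,"ry":0,"rz":-0.135},{"fingers":0,"x":0,"y":0,"z":0,"rx":0,"ry":0,"rz":-0.135},{"fingers":0,"x":0,"y":0,"z":0,"rx":0,"ry":0,"rz":-0.135},{"fingers":0,"x":0,"y":0,"z":0,"rx":0,"ry":0,"rz":-0.135},{"fingers":0,"x":0,"y":0,"z":0,"rx":0,"ry":0,"rz":-0.135}]' >/dev/null
python3 plan.py 457 266.4 66 168
python3 - <<'E'
from h import *
ims={}
for n in('top','side'):
    ims[n]=ctrl.capture(n); cv2.imwrite(f'pics/{n}2.png',ims[n][:,:,::-1])
g=(601.5,-286.3,np.radians(-17))
P=lambda n:tuple(proj(n,[*g[:2],80])[0])
# look at both
a=P('top');b=P('side');print(a,b)
c=lambda im,p,w,f:cv2.resize(im[int(p[1])-w:int(p[1])+w,int(p[0])-w:int(p[0])+w],(400,400),interpolation=cv2.INTER_CUBIC)
cv2.imwrite('pics/y2.png',np.hstack([c(ims['top'],a,28,0),c(ims['side'],b,60,0)])[:,:,::-1])
E
```

```text
t 13.55 at [454.1 268.2 181.8] yaw 168.7 shift m [-0.0032 -0.0012  0.1158] turn [-0.0002  0.0002  0.0118] F [-1.  -0.6 -0.8] gap 85.3 q7 0.7
(np.float64(451.13488186173714), np.float64(167.67836605129426)) (np.float64(469.26731193028354), np.float64(286.5078270488542))
```

View pics/y2.png

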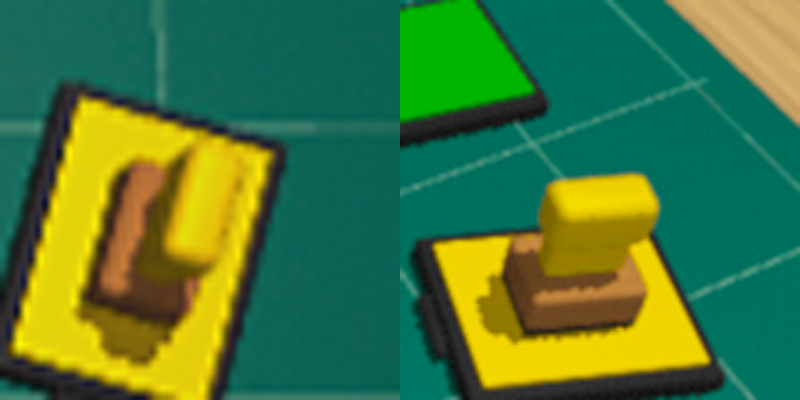

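Yellow stands upright on its pad. I check its centring from the front base corners, side crop (527,333) and (640,325), with a more careful blue/green fit in the same script.

Run:
```python
from h import *
import h
o=(469-60,286-60)
p=[unproj('side',(o[0]+(u-400)/3.333-.35,o[1]+v/3.333-.35),15)[:2] for u,v in((524,334),(641,326))]
a=np.radians(-17);R=np.array([[np.cos(a),-np.sin(a)],[np.sin(a),np.cos(a)]])
print(p,'corners in pad frame',[(R.T@(q-[600.9,-287.1])).round(1) for q in p],'want (-25,-17),(25,-17)')
o=(451-28,167-28)
p=[unproj('top',(o[0]+u/7.14-.4,o[1]+v/7.14-.4),15)[:2] for u,v in((82,298),(183,320))]
print('top: -x end corners in pad frame',[(R.T@(q-[601.9,-285.5])).round(1) for q in p],'want (-25,17),(-25,-17)')
ims={n:cv2.imread(f'pics/{n}0.png')[:,:,::-1].copy() for n in('top','side')}
def mk(im,col,seed):
    hh,s,v=cv2.split(cv2.cvtColor(im,cv2.COLOR_RGB2HSV)); r,g,b=[im[:,:,i].astype(int) for i in range(3)]
    m=((b>1.5*g)&(b>1.5*r)&(b>60) if col=='blue' else (g>1.6*b)&(g>1.6*r)&(g>60)).astype(np.uint8)
    k,l,st,ce=cv2.connectedComponentsWithStats(m,connectivity=4)
    i=1+(np.hypot(*(ce[1:]-seed).T)+1000*(st[1:,4]<40)).argmin(); return (l==i).astype(np.float32),st[i,4]
h.mask=mk
for c in('blue','green'):
  for s in (['top','side'],['top'],['side']):
    x,f,n=fit({n:ims[n] for n in s},'stamp',c);print(c,s,x[:2].round(1),round(np.degrees(x[2])%180,1),round(f,1),n)
```

```text
[array([ 574.15673122, -293.3703933 ]), array([ 621.80101108, -309.72462911])] corners in pad frame [array([-23.7, -13.8]), array([ 26.6, -15.5])] want (-25,-17),(25,-17)
top: -x end corners in pad frame [array([-22.4,  15.7]), array([-19.6, -20. ])] want (-25,17),(-25,-17)
blue ['top', 'side'] [ 448.6 -138.7] 25.9 59.1 [155, 605]
blue ['top'] [ 449.4 -138.8] 22.7 12.5 [155]
blue ['side'] [ 448.1 -139. ] 27.8 40.6 [605]
green ['top', 'side'] [ 465.6 -271. ] 171.8 105.0 [154, 856]
green ['top'] [ 467.2 -272.5] 163.6 46.9 [154]
green ['side'] [ 465.6 -271. ] 172.5 47.6 [856]
```

```bash
python3 -m handwheel '[{"fingers":0,"x":-0.0028,"y":-0.0012,"z":0.02,"rx":0,"ry":0,"rz":0.012},{"fingers":0,"x":0,"y":0,"z":0.025,"rx":0,"ry":0,"rz":0},{"fingers":0,"x":0,"y":0,"z":0.025,"rx":0,"ry":0,"rz":0},{"fingers":0,"x":0,"y":0,"z":0.02,"rx":0,"ry":0,"rz":0},{"fingers":0,"x":0,"y":0,"z":0.02,"rx":0,"ry":0,"rz":0},{"fingers":0,"x":0,"y":0,"z":0.005,"rx":0,"ry":0,"rz":0},{"fingers":0,"x":0,"y":0,"z":0,"rx":0,"ry":0,"rz":0},{"fingers":0,"x":0,"y":0,"z":0,"rx":0,"ry":0,"rz":0}]'; python3 plan.py 457 266.4 66 168
```

```text
clock: 14.45
ee_pos: [457.1, 267.2, 67.5]
tcp_rot: [[-0.977, 0.214, 0.001], [0.214, 0.977, 0.001], [-0.001, 0.001, -1.0]]
contact_force: [0.8, -0.2, 0.0]
finger_gap: 85.1
grip_force: 0.0
t 14.45 at [457.1 267.2  67.5] yaw 167.6 shift m [-0.     -0.0008  0.0015] turn [ 0.0007  0.0008 -0.0065] F [ 0.8 -0.2  0. ] gap 85.1 q7 0.63
```

```bash
python3 -m handwheel '[{"fingers":0.5,"x":0,"y":-0.0005,"z":0.0005,"rx":0,"ry":0,"rz":0},{"fingers":0.7,"x":0,"y":0,"z":0,"rx":0,"ry":0,"rz":0},{"fingers":1,"x":0,"y":0,"z":0,"rx":0,"ry":0,"rz":0},{"fingers":1,"x":0,"y":0,"z":0,"rx":0,"ry":0,"rz":0},{"fingers":1,"x":0,"y":0,"z":0,"rx":0,"ry":0,"rz":0},{"fingers":1,"x":0,"y":0,"z":0,"rx":0,"ry":0,"rz":0},{"fingers":1,"x":0,"y":0,"z":0,"rx":0,"ry":0,"rz":0}]' 30
python3 -m handwheel '[{"fingers":1,"x":0,"y":0,"z":-0.01,"rx":0,"ry":0,"rz":0},{"fingers":1,"x":0,"y":0,"z":-0.025,"rx":0,"ry":0,"rz":0},{"fingers":1,"x":0,"y":0,"z":-0.03,"rx":0,"ry":0,"rz":0},{"fingers":1,"x":0,"y":0,"z":-0.03,"rx":0,"ry":0,"rz":0},{"fingers":1,"x":0,"y":0,"z":-0.02,"rx":0,"ry":0,"rz":0},{"fingers":1,"x":0,"y":0,"z":0,"rx":0,"ry":0,"rz":0},{"fingers":1,"x":0,"y":0,"z":0,"rx":0,"ry":0,"rz":0}]'
python3 plan.py 598.5 285 180 -164.9
```

```text
clock: 15.15
ee_pos: [456.5, 266.3, 66.4]
tcp_rot: [[-0.977, 0.213, 0.0], [0.213, 0.977, 0.0], [-0.0, 0.0, -1.0]]
contact_force: [-0.9, -0.4, 3.6]
finger_gap: 19.9
grip_force: 37.3
clock: 15.85
ee_pos: [456.5, 266.2, 181.5]
tcp_rot: [[-0.977, 0.213, 0.001], [0.213, 0.977, 0.0], [-0.001, 0.0, -1.0]]
contact_force: [0.3, -0.3, -1.5]
finger_gap: 19.4
grip_force: 36.9
t 15.85 at [456.5 266.2 181.5] yaw 167.7 shift m [-0.1348  0.0486  0.0016] turn [ 3.000e-04  7.000e-04 -4.784e-01] F [ 0.3 -0.3 -1.5] gap 19.4 q7 0.69
```

```bash
python3 -m handwheel '[{"fingers":1,"x":-0.017,"y":0.0061,"z":0,"rx":0,"ry":0,"rz":0},{"fingers":1,"x":-0.0337,"y":0.0121,"z":0,"rx":0,"ry":0,"rz":0},{"fingers":1,"x":-0.0337,"y":0.0121,"z":0,"rx":0,"ry":0,"rz":0},{"fingers":1,"x":-0.0337,"y":0.0122,"z":0,"rx":0,"ry":0,"rz":0},{"fingers":1,"x":-0.0167,"y":0.0061,"z":0,"rx":0,"ry":0,"rz":0},{"fingers":1,"x":0,"y":0,"z":0,"rx":0,"ry":0,"rz":-0.12},{"fingers":1,"x":0,"y":0,"z":0,"rx":0,"ry":0,"rz":-0.12},{"fingers":1,"x":0,"y":0,"z":0,"rx":0,"ry":0,"rz":-0.12},{"fingers":1,"x":0,"y":0,"z":0,"rx":0,"ry":0,"rz":-0.118},{"fingers":1,"x":0,"y":0,"z":0,"rx":0,"ry":0,"rz":0},{"fingers":1,"x":0,"y":0,"z":0,"rx":0,"ry":0,"rz":0},{"fingers":1,"x":0,"y":0,"z":0,"rx":0,"ry":0,"rz":0}]' 
python3 plan.py 598.5 285 84 -164.9
```

```text
clock: 17.05
ee_pos: [598.2, 284.8, 180.3]
tcp_rot: [[-0.966, -0.258, -0.001], [-0.258, 0.966, -0.001], [0.001, -0.0, -1.0]]
contact_force: [-0.6, -0.1, -0.5]
finger_gap: 19.5
grip_force: 36.9
t 17.05 at [598.2 284.8 180.3] yaw -165.0 shift m [-0.0005  0.0001  0.0963] turn [-0.0002 -0.0013 -0.0026] F [-0.6 -0.1 -0.5] gap 19.5 q7 1.2
```

```bash
python3 -m handwheel '[{"fingers":1,"x":-0.0005,"y":0,"z":0.02,"rx":0,"ry":0,"rz":0},{"fingers":1,"x":0,"y":0,"z":0.025,"rx":0,"ry":0,"rz":0},{"fingers":1,"x":0,"y":0,"z":0.025,"rx":0,"ry":0,"rz":0},{"fingers":1,"x":0,"y":0,"z":0.015,"rx":0,"ry":0,"rz":0},{"fingers":1,"x":0,"y":0,"z":0.006,"rx":0,"ry":0,"rz":0},{"fingers":1,"x":0,"y":0,"z":0.003,"rx":0,"ry":0,"rz":0},{"fingers":1,"x":0,"y":0,"z":0,"rx":0,"ry":0,"rz":0},{"fingers":1,"x":0,"y":0,"z":0,"rx":0,"ry":0,"rz":0},{"fingers":1,"x":0,"y":0,"z":0,"rx":0,"ry":0,"rz":0}]'
python3 plan.py 598.5 285 82 -164.9
python3 - <<'E'
from h import *
ims={n:ctrl.capture(n) for n in('top','side')}
P=[proj(n,[598,285,50])[0] for n in('top','side')]
cv2.imwrite('pics/r1.png',np.hstack([cv2.resize(ims[n][int(p[1])-35:int(p[1])+35,int(p[0])-35:int(p[0])+35],(400,400),interpolation=cv2.INTER_CUBIC) for n,p in zip(ims,P)])[:,:,::-1]); print(P)
E
```

```text
clock: 17.95
ee_pos: [599.8, 285.6, 88.4]
tcp_rot: [[-0.966, -0.26, 0.002], [-0.26, 0.966, 0.001], [-0.002, 0.0, -1.0]]
contact_force: [-1.4, 0.5, 0.1]
finger_gap: 19.2
grip_force: 36.9
t 17.95 at [599.8 285.6  88.4] yaw -164.9 shift m [ 0.0014 -0.0002  0.0064] turn [ 0.0004  0.0019 -0.0005] F [-1.4  0.5  0.1] gap 19.2 q7 1.18
[array([212.14173712, 171.69756611]), array([306.8909605 , 113.39639541])]
```

View pics/r1.png

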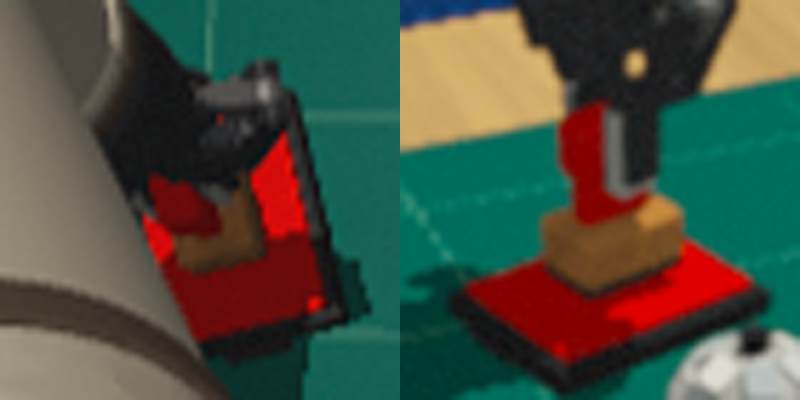

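Red hangs upright and centred above its pad, well clear of the ball. Lowering.

```bash
python3 -m handwheel '[{"fingers":1,"x":0.001,"y":0,"z":0.002,"rx":0,"ry":0,"rz":0},{"fingers":1,"x":0,"y":0,"z":0.002,"rx":0,"ry":0,"rz":0},{"fingers":1,"x":0,"y":0,"z":0.0015,"rx":0,"ry":0,"rz":0},{"fingers":1,"x":0,"y":0,"z":0,"rx":0,"ry":0,"rz":0},{"fingers":1,"x":0,"y":0,"z":0,"rx":0,"ry":0,"rz":0}]' | grep -E "ee_pos|contact"
python3 -m handwheel '[{"fingers":1,"x":0,"y":0,"z":0.0007,"rx":0,"ry":0,"rz":0},{"fingers":1,"x":0,"y":0,"z":0,"rx":0,"ry":0,"rz":0}]' | grep -E "ee_pos|contact"
```

```text
ee_pos: [598.0, 284.9, 81.5]
contact_force: [-0.2, 0.9, -0.6]
ee_pos: [598.1, 285.0, 81.5]
contact_force: [-2.2, -1.2, 4.1]
```

```bash
python3 -m handwheel '[{"fingers":1,"x":0,"y":0,"z":0.0007,"rx":0,"ry":0,"rz":0},{"fingers":1,"x":0,"y":0,"z":0,"rx":0,"ry":0,"rz":0}]' | grep -E "ee_pos|contact"
```

```text
ee_pos: [598.1, 285.0, 81.4]
contact_force: [-2.9, -2.1, 8.3]
```

Contact made. Release, retreat and plan for green (tool yaw −8°).

```bash
python3 -m handwheel '[{"fingers":0.6,"x":0,"y":0,"z":-0.001,"rx":0,"ry":0,"rz":0},{"fingers":0.5,"x":0,"y":0,"z":0,"rx":0,"ry":0,"rz":0},{"fingers":0.4,"x":0,"y":0,"z":0,"rx":0,"ry":0,"rz":0},{"fingers":0.3,"x":0,"y":0,"z":0,"rx":0,"ry":0,"rz":0},{"fingers":0.3,"x":0,"y":0,"z":0,"rx":0,"ry":0,"rz":0},{"fingers":0.3,"x":0,"y":0,"z":-0.01,"rx":0,"ry":0,"rz":0},{"fingers":0.3,"x":0,"y":0,"z":-0.03,"rx":0,"ry":0,"rz":0},{"fingers":0.3,"x":0,"y":0,"z":-0.03,"rx":0,"ry":0,"rz":0},{"fingers":0,"x":0,"y":0,"z":-0.03,"rx":0,"ry":0,"rz":0},{"fingers":0,"x":0,"y":0,"z":0,"rx":0,"ry":0,"rz":0},{"fingers":0,"x":0,"y":0,"z":0,"rx":0,"ry":0,"rz":0}]' | grep ee_pos
python3 plan.py 465.8 -271.3 180 -8
python3 - <<'E'
from h import *
im=cv2.imread('pics/top2.png')[:,:,::-1]; s=cv2.imread('pics/side2.png')[:,:,::-1]
c=lambda i,u,v,w:cv2.resize(i[v-w:v+w,u-w:u+w],(400,400),interpolation=cv2.INTER_CUBIC)
cv2.imwrite('pics/gb.png',np.hstack([c(im,441,228,25),c(s,370,332,40)])[:,:,::-1])
E
```

```text
ee_pos: [598.7, 285.3, 183.0]
t 20.05 at [598.7 285.3 183. ] yaw -164.9 shift m [ 0.2731 -0.5028  0.0021] turn [-3.5000e-03  1.3000e-03 -2.7388e+00] F [0.4 0.4 0. ] gap 85.3 q7 1.2
```

View pics/gb.png

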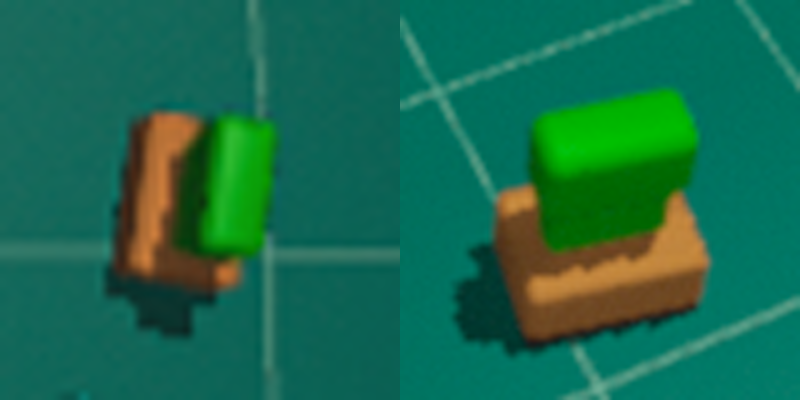

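```bash
python3 -m handwheel '[{"fingers":0,"x":0.02276,"y":-0.0419,"z":0,"rx":0,"ry":0,"rz":0},{"fingers":0,"x":0.02276,"y":-0.0419,"z":0,"rx":0,"ry":0,"rz":0},{"fingers":0,"x":0.02276,"y":-0.0419,"z":0,"rx":0,"ry":0,"rz":0},{"fingers":0,"x":0.02276,"y":-0.0419,"z":0,"rx":0,"ry":0,"rz":0},{"fingers":0,"x":0.02276,"y":-0.0419,"z":0,"rx":0,"ry":0,"rz":0},{"fingers":0,"x":0.02276,"y":-0.0419,"z":0,"rx":0,"ry":0,"rz":0},{"fingers":0,"x":0.02276,"y":-0.0419,"z":0,"rx":0,"ry":0,"rz":0},{"fingers":0,"x":0.02276,"y":-0.0419,"z":0,"rx":0,"ry":0,"rz":0},{"fingers":0,"x":0.02276,"y":-0.0419,"z":0,"rx":0,"ry":0,"rz":0},{"fingers":0,"x":0.02276,"y":-0.0419,"z":0,"rx":0,"ry":0,"rz":0},{"fingers":0,"x":0.02276,"y":-0.0419,"z":0,"rx":0,"ry":0,"rz":0},{"fingers":0,"x":0.02276,"y":-0.0419,"z":0,"rx":0,"ry":0,"rz":0}]' | grep ee_pos
python3 -m handwheel '[{"fingers":0,"x":0,"y":0,"z":0,"rx":0,"ry":0,"rz":0.1475},{"fingers":0,"x":0,"y":0,"z":0,"rx":0,"ry":0,"rz":0.1475},{"fingers":0,"x":0,"y":0,"z":0,"rx":0,"ry":0,"rz":0.1475},{"fingers":0,"x":0,"y":0,"z":0,"rx":0,"ry":0,"rz":0.1475},{"fingers":0,"x":0,"y":0,"z":0,"rx":0,"ry":0,"rz":0.1475},{"fingers":0,"x":0,"y":0,"z":0,"rx":0,"ry":0,"rz":0.1475},{"fingers":0,"x":0,"y":0,"z":0,"rx":0,"ry":0,"rz":0.1475},{"fingers":0,"x":0,"y":0,"z":0,"rx":0,"ry":0,"rz":0.1475},{"fingers":0,"x":0,"y":0,"z":0,"rx":0,"ry":0,"rz":0.1475},{"fingers":0,"x":0,"y":0,"z":0,"rx":0,"ry":0,"rz":0.1475},{"fingers":0,"x":0,"y":0,"z":0,"rx":0,"ry":0,"rz":0.1475},{"fingers":0,"x":0,"y":0,"z":0,"rx":0,"ry":0,"rz":0.1475}]' | grep ee_pos
python3 -m handwheel '[{"fingers":0,"x":0,"y":0,"z":0,"rx":0,"ry":0,"rz":0.1475},{"fingers":0,"x":0,"y":0,"z":0,"rx":0,"ry":0,"rz":0.1475},{"fingers":0,"x":0,"y":0,"z":0,"rx":0,"ry":0,"rz":0.1475},{"fingers":0,"x":0,"y":0,"z":0,"rx":0,"ry":0,"rz":0.1475},{"fingers":0,"x":0,"y":0,"z":0,"rx":0,"ry":0,"rz":0.1475},{"fingers":0,"x":0,"y":0,"z":0,"rx":0,"ry":0,"rz":0.1475},{"fingers":0,"x":0,"y":0,"z":0,"rx":0,"ry":0,"rz":0.1475},{"fingers":0,"x":0,"y":0,"z":0,"rx":0,"ry":0,"rz":0.1475},{"fingers":0,"x":0,"y":0,"z":0,"rx":0,"ry":0,"rz":0.1475},{"fingers":0,"x":0,"y":0,"z":0,"rx":0,"ry":0,"rz":0.1475},{"fingers":0,"x":0,"y":0,"z":0,"rx":0,"ry":0,"rz":0.1475},{"fingers":0,"x":0,"y":0,"z":0,"rx":0,"ry":0,"rz":0.1475}]' | grep ee_pos
python3 -m handwheel '[{"fingers":0,"x":0,"y":0,"z":0,"rx":0,"ry":0,"rz":0},{"fingers":0,"x":0,"y":0,"z":0,"rx":0,"ry":0,"rz":0}]' | grep ee_pos
python3 plan.py 465.8 -271.3 66 -8
```

```text
ee_pos: [463.6, -273.0, 180.3]
ee_pos: [464.2, -271.1, 180.1]
ee_pos: [464.2, -271.2, 180.2]
ee_pos: [464.6, -271.2, 180.5]
t 23.85 at [ 464.6 -271.2  180.5] yaw -7.5 shift m [ 1.400e-03 -1.000e-04  1.145e-01] turn [-0.0001  0.0018  0.0086] F [ 0.4  0.2 -0.2] gap 85.3 q7 -0.97
```

```bash
python3 -m handwheel '[{"fingers":0,"x":0.0005,"y":0,"z":0.02,"rx":0,"ry":0,"rz":0.01},{"fingers":0,"x":0,"y":0,"z":0.025,"rx":0,"ry":0,"rz":0},{"fingers":0,"x":0,"y":0,"z":0.025,"rx":0,"ry":0,"rz":0},{"fingers":0,"x":0,"y":0,"z":0.02,"rx":0,"ry":0,"rz":0},{"fingers":0,"x":0,"y":0,"z":0.02,"rx":0,"ry":0,"rz":0},{"fingers":0,"x":0,"y":0,"z":0.0045,"rx":0,"ry":0,"rz":0},{"fingers":0,"x":0,"y":0,"z":0,"rx":0,"ry":0,"rz":0},{"fingers":0,"x":0,"y":0,"z":0,"rx":0,"ry":0,"rz":0}]'; python3 plan.py 465.8 -271.3 66 -8
```

```text
clock: 24.65
ee_pos: [466.1, -272.1, 67.5]
tcp_rot: [[0.99, -0.144, 0.001], [-0.144, -0.99, -0.0], [0.001, 0.0, -1.0]]
contact_force: [-0.4, 0.5, -0.2]
finger_gap: 85.3
grip_force: 0.0
t 24.65 at [ 466.1 -272.1   67.5] yaw -8.3 shift m [-0.0004 -0.0007  0.0015] turn [ 0.0002 -0.0009 -0.0048] F [-0.4  0.5 -0.2] gap 85.3 q7 -0.87
```

```bash
python3 -m handwheel '[{"fingers":0.5,"x":0,"y":-0.0005,"z":0.0005,"rx":0,"ry":0,"rz":0},{"fingers":0.7,"x":0,"y":0,"z":0,"rx":0,"ry":0,"rz":0},{"fingers":1,"x":0,"y":0,"z":0,"rx":0,"ry":0,"rz":0},{"fingers":1,"x":0,"y":0,"z":0,"rx":0,"ry":0,"rz":0},{"fingers":1,"x":0,"y":0,"z":0,"rx":0,"ry":0,"rz":0},{"fingers":1,"x":0,"y":0,"z":0,"rx":0,"ry":0,"rz":0},{"fingers":1,"x":0,"y":0,"z":0,"rx":0,"ry":0,"rz":0}]' 30
python3 -m handwheel '[{"fingers":1,"x":0,"y":0,"z":-0.01,"rx":0,"ry":0,"rz":0},{"fingers":1,"x":0,"y":0,"z":-0.025,"rx":0,"ry":0,"rz":0},{"fingers":1,"x":0,"y":0,"z":-0.03,"rx":0,"ry":0,"rz":0},{"fingers":1,"x":0,"y":0,"z":-0.03,"rx":0,"ry":0,"rz":0},{"fingers":1,"x":0,"y":0,"z":-0.02,"rx":0,"ry":0,"rz":0},{"fingers":1,"x":0,"y":0,"z":0,"rx":0,"ry":0,"rz":0},{"fingers":1,"x":0,"y":0,"z":0,"rx":0,"ry":0,"rz":0}]' | grep gap
python3 plan.py 620.2 -139.8 180 -8.2
```

```text
clock: 25.35
ee_pos: [466.0, -271.2, 66.6]
tcp_rot: [[0.989, -0.145, 0.0], [-0.145, -0.989, 0.0], [0.0, -0.0, -1.0]]
contact_force: [-0.6, 0.5, 3.7]
finger_gap: 19.3
grip_force: 33.7
finger_gap: 19.7
t 26.05 at [ 465.6 -270.9  181.2] yaw -8.3 shift m [ 0.134  -0.152   0.0013] turn [-0.0003 -0.0003 -0.0018] F [ 0.8  0.5 -2.3] gap 19.7 q7 -0.98
```

```bash
python3 -m handwheel '[{"fingers":1,"x":0.0134,"y":-0.0152,"z":0,"rx":0,"ry":0,"rz":0},{"fingers":1,"x":0.0268,"y":-0.0304,"z":0,"rx":0,"ry":0,"rz":0},{"fingers":1,"x":0.0268,"y":-0.0304,"z":0,"rx":0,"ry":0,"rz":0},{"fingers":1,"x":0.0268,"y":-0.0304,"z":0,"rx":0,"ry":0,"rz":0},{"fingers":1,"x":0.0268,"y":-0.0304,"z":0,"rx":0,"ry":0,"rz":0},{"fingers":1,"x":0.0134,"y":-0.0152,"z":0,"rx":0,"ry":0,"rz":0},{"fingers":1,"x":0,"y":0,"z":0,"rx":0,"ry":0,"rz":0},{"fingers":1,"x":0,"y":0,"z":0,"rx":0,"ry":0,"rz":0},{"fingers":1,"x":0,"y":0,"z":0,"rx":0,"ry":0,"rz":0}]' | grep ee_pos
python3 -m handwheel '[{"fingers":1,"x":0,"y":0,"z":0.02,"rx":0,"ry":0,"rz":0},{"fingers":1,"x":0,"y":0,"z":0.025,"rx":0,"ry":0,"rz":0},{"fingers":1,"x":0,"y":0,"z":0.025,"rx":0,"ry":0,"rz":0},{"fingers":1,"x":0,"y":0,"z":0.015,"rx":0,"ry":0,"rz":0},{"fingers":1,"x":0,"y":0,"z":0.006,"rx":0,"ry":0,"rz":0},{"fingers":1,"x":0,"y":0,"z":0,"rx":0,"ry":0,"rz":0},{"fingers":1,"x":0,"y":0,"z":0,"rx":0,"ry":0,"rz":0},{"fingers":1,"x":0,"y":0,"z":0,"rx":0,"ry":0,"rz":0},{"fingers":1,"x":0,"y":0,"z":0,"rx":0,"ry":0,"rz":0}]' | grep contact
python3 plan.py 620.2 -139.8 82 -8.2
```

```text
ee_pos: [618.6, -141.7, 180.1]
contact_force: [-1.0, 0.1, -0.5]
t 27.85 at [ 621.1 -140.3   91.4] yaw -8.3 shift m [-0.0009 -0.0003  0.0094] turn [-0.0001 -0.0018 -0.002 ] F [-1.   0.1 -0.5] gap 19.4 q7 -1.22
```

```bash
python3 -m handwheel '[{"fingers":1,"x":0,"y":0,"z":0.003,"rx":0,"ry":0,"rz":0},{"fingers":1,"x":0,"y":0,"z":0.003,"rx":0,"ry":0,"rz":0},{"fingers":1,"x":0,"y":0,"z":0.0015,"rx":0,"ry":0,"rz":0},{"fingers":1,"x":0,"y":0,"z":0,"rx":0,"ry":0,"rz":0},{"fingers":1,"x":0,"y":0,"z":0,"rx":0,"ry":0,"rz":0},{"fingers":1,"x":0,"y":0,"z":0,"rx":0,"ry":0,"rz":0}]' | grep -E "ee_pos|contact"
python3 -m handwheel '[{"fingers":1,"x":0,"y":0,"z":0.0007,"rx":0,"ry":0,"rz":0},{"fingers":1,"x":0,"y":0,"z":0,"rx":0,"ry":0,"rz":0}]' | grep -E "ee_pos|contact"
```

```text
ee_pos: [620.4, -140.2, 82.8]
contact_force: [0.2, 0.9, -1.5]
ee_pos: [620.3, -140.1, 82.0]
contact_force: [0.7, 0.6, -1.1]
```

```bash
python3 -m handwheel '[{"fingers":1,"x":0,"y":0,"z":0.0007,"rx":0,"ry":0,"rz":0},{"fingers":1,"x":0,"y":0,"z":0,"rx":0,"ry":0,"rz":0}]' | grep -E "ee_pos|contact"
python3 -m handwheel '[{"fingers":1,"x":0,"y":0,"z":0.0006,"rx":0,"ry":0,"rz":0},{"fingers":1,"x":0,"y":0,"z":0,"rx":0,"ry":0,"rz":0}]' | grep -E "ee_pos|contact"
```

```text
ee_pos: [620.4, -140.2, 81.7]
contact_force: [-0.3, -0.3, 1.4]
ee_pos: [620.5, -140.3, 81.6]
contact_force: [-3.2, 0.3, 5.5]
```

```bash
python3 -m handwheel '[{"fingers":0.6,"x":0,"y":0,"z":-0.0007,"rx":0,"ry":0,"rz":0},{"fingers":0.5,"x":0,"y":0,"z":0,"rx":0,"ry":0,"rz":0},{"fingers":0.4,"x":0,"y":0,"z":0,"rx":0,"ry":0,"rz":0},{"fingers":0.3,"x":0,"y":0,"z":0,"rx":0,"ry":0,"rz":0},{"fingers":0.3,"x":0,"y":0,"z":0,"rx":0,"ry":0,"rz":0},{"fingers":0.3,"x":0,"y":0,"z":-0.01,"rx":0,"ry":0,"rz":0},{"fingers":0.3,"x":0,"y":0,"z":-0.03,"rx":0,"ry":0,"rz":0},{"fingers":0.3,"x":0,"y":0,"z":-0.03,"rx":0,"ry":0,"rz":0},{"fingers":0,"x":0,"y":0,"z":-0.03,"rx":0,"ry":0,"rz":0},{"fingers":0,"x":0,"y":0,"z":0,"rx":0,"ry":0,"rz":0},{"fingers":0,"x":0,"y":0,"z":0,"rx":0,"ry":0,"rz":0}]' | grep ee_pos
python3 plan.py 448.7 -138.8 180 26
```

```text
ee_pos: [621.0, -140.3, 183.0]
t 30.15 at [ 621.  -140.3  183. ] yaw -8.3 shift m [-0.1707  0.0234  0.0026] turn [ 4.00e-04 -2.50e-03 -5.99e-01] F [-0.9  1.1 -0.6] gap 85.5 q7 -1.27
```

```bash
python3 -m handwheel '[{"fingers":0,"x":-0.0341,"y":0.0047,"z":0,"rx":0,"ry":0,"rz":0},{"fingers":0,"x":-0.0341,"y":0.0047,"z":0,"rx":0,"ry":0,"rz":0},{"fingers":0,"x":-0.0341,"y":0.0047,"z":0,"rx":0,"ry":0,"rz":0},{"fingers":0,"x":-0.0341,"y":0.0047,"z":0,"rx":0,"ry":0,"rz":0},{"fingers":0,"x":-0.0341,"y":0.0047,"z":0,"rx":0,"ry":0,"rz":0},{"fingers":0,"x":0,"y":0,"z":0,"rx":0,"ry":0,"rz":-0.12},{"fingers":0,"x":0,"y":0,"z":0,"rx":0,"ry":0,"rz":-0.12},{"fingers":0,"x":0,"y":0,"z":0,"rx":0,"ry":0,"rz":-0.12},{"fingers":0,"x":0,"y":0,"z":0,"rx":0,"ry":0,"rz":-0.12},{"fingers":0,"x":0,"y":0,"z":0,"rx":0,"ry":0,"rz":-0.12},{"fingers":0,"x":0,"y":0,"z":0,"rx":0,"ry":0,"rz":0},{"fingers":0,"x":0,"y":0,"z":0,"rx":0,"ry":0,"rz":0}]' | grep ee_pos
python3 plan.py 448.7 -138.8 66 26
```

```text
ee_pos: [447.6, -138.7, 180.9]
t 31.35 at [ 447.6 -138.7  180.9] yaw 25.9 shift m [0.001  0.0007 0.1149] turn [-0.0009  0.0012 -0.0023] F [ 0.4 -0.4 -0.3] gap 85.4 q7 -0.71
```

```bash
python3 -m handwheel '[{"fingers":0,"x":0.0005,"y":0.0003,"z":0.02,"rx":0,"ry":0,"rz":0},{"fingers":0,"x":0,"y":0,"z":0.025,"rx":0,"ry":0,"rz":0},{"fingers":0,"x":0,"y":0,"z":0.025,"rx":0,"ry":0,"rz":0},{"fingers":0,"x":0,"y":0,"z":0.02,"rx":0,"ry":0,"rz":0},{"fingers":0,"x":0,"y":0,"z":0.02,"rx":0,"ry":0,"rz":0},{"fingers":0,"x":0,"y":0,"z":0.0045,"rx":0,"ry":0,"rz":0},{"fingers":0,"x":0,"y":0,"z":0,"rx":0,"ry":0,"rz":0},{"fingers":0,"x":0,"y":0,"z":0,"rx":0,"ry":0,"rz":0},{"fingers":0,"x":0,"y":0,"z":0,"rx":0,"ry":0,"rz":0}]' | grep contact; python3 plan.py 448.7 -138.8 66 26
python3 -m handwheel '[{"fingers":0.5,"x":0,"y":0,"z":0,"rx":0,"ry":0,"rz":0},{"fingers":0.7,"x":0,"y":0,"z":0,"rx":0,"ry":0,"rz":0},{"fingers":1,"x":0,"y":0,"z":0,"rx":0,"ry":0,"rz":0},{"fingers":1,"x":0,"y":0,"z":0,"rx":0,"ry":0,"rz":0},{"fingers":1,"x":0,"y":0,"z":0,"rx":0,"ry":0,"rz":0},{"fingers":1,"x":0,"y":0,"z":0,"rx":0,"ry":0,"rz":0},{"fingers":1,"x":0,"y":0,"z":0,"rx":0,"ry":0,"rz":0}]' 30
```

```text
contact_force: [0.4, 0.1, -0.2]
t 32.25 at [ 449.6 -139.    67.9] yaw 26.0 shift m [-0.0007 -0.0006  0.0019] turn [ 0.001  -0.0014  0.0006] F [ 0.4  0.1 -0.2] gap 85.4 q7 -0.58
clock: 32.95
ee_pos: [449.0, -138.8, 67.1]
tcp_rot: [[0.898, 0.439, 0.0], [0.439, -0.898, 0.0], [0.0, 0.0, -1.0]]
contact_force: [-0.5, 0.5, 3.3]
finger_gap: 19.7
grip_force: 32.2
```

```bash
python3 -m handwheel '[{"fingers":1,"x":0,"y":0,"z":-0.01,"rx":0,"ry":0,"rz":0},{"fingers":1,"x":0,"y":0,"z":-0.025,"rx":0,"ry":0,"rz":0},{"fingers":1,"x":0,"y":0,"z":-0.03,"rx":0,"ry":0,"rz":0},{"fingers":1,"x":0,"y":0,"z":-0.03,"rx":0,"ry":0,"rz":0},{"fingers":1,"x":0,"y":0,"z":-0.02,"rx":0,"ry":0,"rz":0},{"fingers":1,"x":0,"y":0,"z":0,"rx":0,"ry":0,"rz":0},{"fingers":1,"x":0,"y":0,"z":0,"rx":0,"ry":0,"rz":0}]' | grep gap
python3 plan.py 601 -9.3 180 11.1
```

```text
finger_gap: 19.3
t 33.65 at [ 448.7 -138.6  182.1] yaw 26.1 shift m [ 0.1936 -0.0492  0.0023] turn [-1.000e-04 -7.000e-04  2.613e-01] F [ 0.3  0.2 -0.4] gap 19.3 q7 -0.71
```

```bash
python3 -m handwheel '[{"fingers":1,"x":0.0194,"y":-0.0049,"z":0,"rx":0,"ry":0,"rz":0},{"fingers":1,"x":0.0387,"y":-0.0098,"z":0,"rx":0,"ry":0,"rz":0},{"fingers":1,"x":0.0387,"y":-0.0098,"z":0,"rx":0,"ry":0,"rz":0},{"fingers":1,"x":0.0387,"y":-0.0098,"z":0,"rx":0,"ry":0,"rz":0},{"fingers":1,"x":0.0387,"y":-0.0098,"z":0,"rx":0,"ry":0,"rz":0},{"fingers":1,"x":0.0194,"y":-0.0049,"z":0,"rx":0,"ry":0,"rz":0},{"fingers":1,"x":0,"y":0,"z":0,"rx":0,"ry":0,"rz":0.1},{"fingers":1,"x":0,"y":0,"z":0,"rx":0,"ry":0,"rz":0.1},{"fingers":1,"x":0,"y":0,"z":0,"rx":0,"ry":0,"rz":0.061},{"fingers":1,"x":0,"y":0,"z":0,"rx":0,"ry":0,"rz":0},{"fingers":1,"x":0,"y":0,"z":0,"rx":0,"ry":0,"rz":0},{"fingers":1,"x":0,"y":0,"z":0,"rx":0,"ry":0,"rz":0}]' | grep ee_pos
python3 -m handwheel '[{"fingers":1,"x":0,"y":0,"z":0.02,"rx":0,"ry":0,"rz":0},{"fingers":1,"x":0,"y":0,"z":0.025,"rx":0,"ry":0,"rz":0},{"fingers":1,"x":0,"y":0,"z":0.025,"rx":0,"ry":0,"rz":0},{"fingers":1,"x":0,"y":0,"z":0.015,"rx":0,"ry":0,"rz":0},{"fingers":1,"x":0,"y":0,"z":0.006,"rx":0,"ry":0,"rz":0},{"fingers":1,"x":0,"y":0,"z":0,"rx":0,"ry":0,"rz":0},{"fingers":1,"x":0,"y":0,"z":0,"rx":0,"ry":0,"rz":0},{"fingers":1,"x":0,"y":0,"z":0,"rx":0,"ry":0,"rz":0},{"fingers":1,"x":0,"y":0,"z":0,"rx":0,"ry":0,"rz":0}]' | grep contact
python3 plan.py 601 -9.3 82 11.1
```

```text
ee_pos: [601.0, -9.4, 181.2]
contact_force: [0.3, -0.2, -0.9]
t 35.75 at [601.9  -9.7  92. ] yaw 11.1 shift m [-0.0009 -0.0006  0.01  ] turn [ 0.0001 -0.0018  0.0002] F [ 0.3 -0.2 -0.9] gap 20.1 q7 -1.12
```

```bash
python3 -m handwheel '[{"fingers":1,"x":-0.0003,"y":-0.0003,"z":0.003,"rx":0,"ry":0,"rz":0},{"fingers":1,"x":0,"y":0,"z":0.003,"rx":0,"ry":0,"rz":0},{"fingers":1,"x":0,"y":0,"z":0.0022,"rx":0,"ry":0,"rz":0},{"fingers":1,"x":0,"y":0,"z":0,"rx":0,"ry":0,"rz":0},{"fingers":1,"x":0,"y":0,"z":0,"rx":0,"ry":0,"rz":0},{"fingers":1,"x":0,"y":0,"z":0,"rx":0,"ry":0,"rz":0}]' | grep -E "ee_pos|contact"
python3 -m handwheel '[{"fingers":1,"x":0,"y":0,"z":0.0007,"rx":0,"ry":0,"rz":0},{"fingers":1,"x":0,"y":0,"z":0,"rx":0,"ry":0,"rz":0}]' | grep -E "ee_pos|contact"
```

```text
ee_pos: [600.8, -9.5, 82.7]
contact_force: [0.5, 0.6, -1.9]
ee_pos: [600.9, -9.5, 82.2]
contact_force: [-0.5, -0.1, 0.3]
```

```bash
python3 -m handwheel '[{"fingers":1,"x":0,"y":0,"z":0.0008,"rx":0,"ry":0,"rz":0},{"fingers":1,"x":0,"y":0,"z":0,"rx":0,"ry":0,"rz":0}]' | grep -E "ee_pos|contact"
```

```text
ee_pos: [600.9, -9.5, 82.2]
contact_force: [-3.2, -0.3, 6.2]
```

```bash
python3 -m handwheel '[{"fingers":0.6,"x":0,"y":0,"z":-0.0007,"rx":0,"ry":0,"rz":0},{"fingers":0.5,"x":0,"y":0,"z":0,"rx":0,"ry":0,"rz":0},{"fingers":0.4,"x":0,"y":0,"z":0,"rx":0,"ry":0,"rz":0},{"fingers":0.3,"x":0,"y":0,"z":0,"rx":0,"ry":0,"rz":0},{"fingers":0.3,"x":0,"y":0,"z":0,"rx":0,"ry":0,"rz":0},{"fingers":0.3,"x":0,"y":0,"z":-0.01,"rx":0,"ry":0,"rz":0},{"fingers":0.3,"x":0,"y":0,"z":-0.03,"rx":0,"ry":0,"rz":0},{"fingers":0.3,"x":0,"y":0,"z":-0.03,"rx":0,"ry":0,"rz":0},{"fingers":0.3,"x":0,"y":0,"z":-0.03,"rx":0,"ry":0,"rz":0},{"fingers":0.3,"x":-0.03,"y":0,"z":-0.03,"rx":0,"ry":0,"rz":0},{"fingers":0.3,"x":-0.03,"y":0,"z":-0.03,"rx":0,"ry":0,"rz":0},{"fingers":0.3,"x":-0.04,"y":0,"z":0,"rx":0,"ry":0,"rz":0}]' | grep ee_pos
python3 -m handwheel '[{"fingers":0.3,"x":-0.04,"y":-0.01,"z":0,"rx":0,"ry":0,"rz":0},{"fingers":0.3,"x":-0.04,"y":-0.02,"z":0,"rx":0,"ry":0,"rz":0},{"fingers":0.3,"x":0,"y":-0.04,"z":0,"rx":0,"ry":0,"rz":0},{"fingers":0.3,"x":0,"y":-0.04,"z":0,"rx":0,"ry":0,"rz":0},{"fingers":0.3,"x":0,"y":-0.04,"z":0,"rx":0,"ry":0,"rz":0},{"fingers":0.3,"x":0,"y":-0.04,"z":0,"rx":0,"ry":0,"rz":0},{"fingers":0.3,"x":0,"y":-0.04,"z":0,"rx":0,"ry":0,"rz":0},{"fingers":0.3,"x":0,"y":-0.04,"z":0,"rx":0,"ry":0,"rz":0},{"fingers":0.3,"x":0,"y":-0.04,"z":0,"rx":0,"ry":0,"rz":0},{"fingers":0.3,"x":0,"y":-0.04,"z":0,"rx":0,"ry":0,"rz":0},{"fingers":0.3,"x":0,"y":0,"z":0,"rx":0,"ry":0,"rz":0}]' | grep ee_pos
python3 - <<'E'
from h import *
pads=dict(red=(598.5,285.2,15),yellow=(601.2,-286.5,-17.1),green=(620.2,-139.8,-8.2),blue=(601,-9.3,11.1))
off={'top':(.9,1.2),'side':(-1,-1.3)}
rows=[]
for n in('top','side'):
    im=ctrl.capture(n); cv2.imwrite(f'pics/{n}3.png',im[:,:,::-1]); f=8
    big=cv2.resize(im,None,fx=f,fy=f,interpolation=cv2.INTER_CUBIC); R=[]
    for c,(x,y,a) in pads.items():
        a=np.radians(a); r=np.array([[np.cos(a),-np.sin(a),0],[np.sin(a),np.cos(a),0],[0,0,1]])
        for L,W,z0,z1 in((50,34,15,41),(96,70,15,15)):
            P=box(L,W,z0,z1,0)@r.T+[x+off[n][0],y+off[n][1],0]
            cv2.polylines(big,[np.round((cv2.convexHull(proj(n,P).astype(np.float32))+.5)*f).astype(np.int32)],1,(255,0,255),1)
        p=proj(n,[x,y,40])[0]; w=23 if n=='top' else (20 if c=='red' else 42 if c=='yellow' else 33)
        R.append(cv2.resize(big[int((p[1]-w)*f):int((p[1]+w)*f),int((p[0]-w)*f):int((p[0]+w)*f)],(200,200) if 0 else (300,300)))
    rows.append(R)
cv2.imwrite('pics/fa.png',np.vstack([np.hstack([rows[0][0],rows[0][1]]),np.hstack([rows[1][0],rows[1][1]])])[:,:,::-1])
cv2.imwrite('pics/fb.png',np.vstack([np.hstack([rows[0][2],rows[0][3]]),np.hstack([rows[1][2],rows[1][3]])])[:,:,::-1])
E
```

```text
ee_pos: [505.4, -29.3, 246.5]
ee_pos: [355.1, 305.0, 242.9]
```

View pics/fa.png

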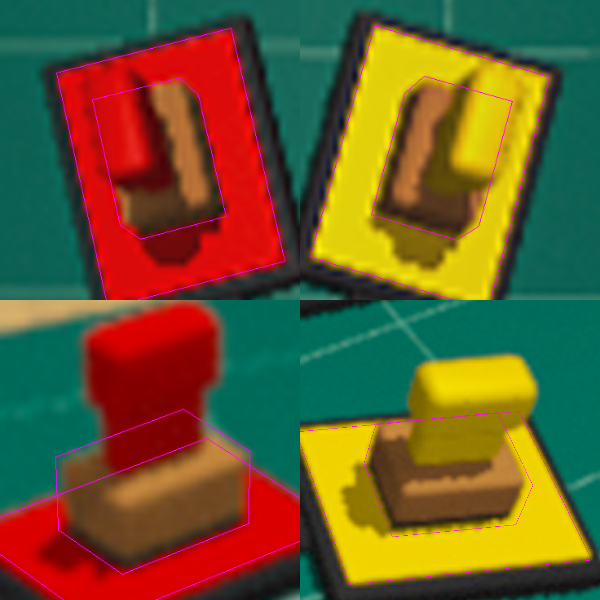

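View pics/fb.png

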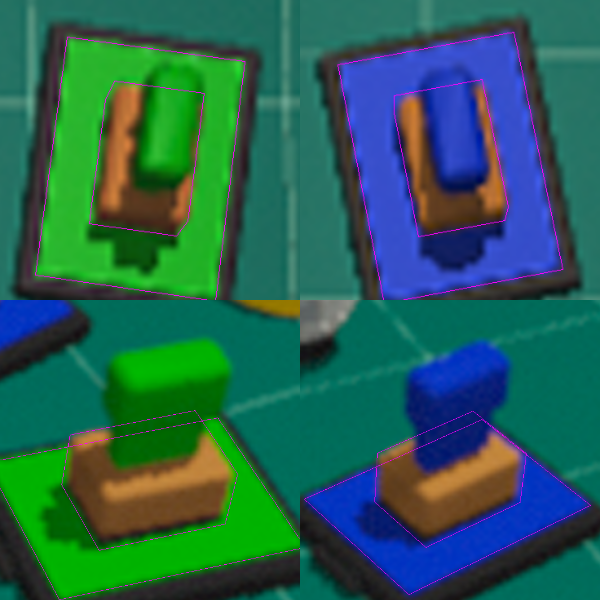

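View pics/top3.png

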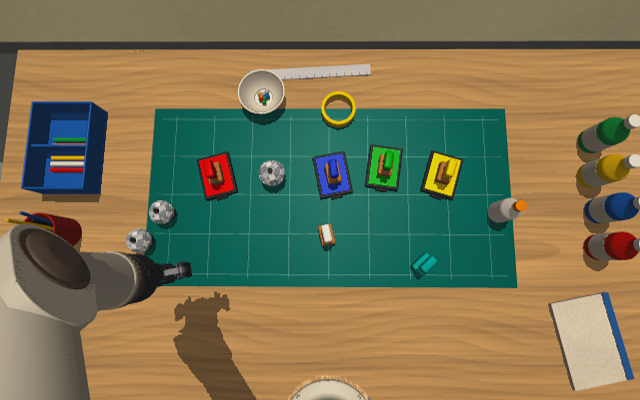

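All four stamps stand upright on pads of their own colour, aligned and centred to about 2 mm. The white stamp, the ball among the pads and the turquoise look-alike are where they were, and the arm is clear of everything, so I'm handing the job in.

```bash
python3 -c "
from workcell import ctrl
print(ctrl.read_state()['clock'],ctrl.job_done())"
```

```text
the job is handed in; nothing more can be done
39.15 None
```

The job is handed in at 39 s: the yellow, red, green and blue stamps were placed in that order, each upright, aligned and centred to about 2 mm (judged from the pictures) on its own pad, with the white stamp, mirror ball and turquoise look-alike left alone.

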